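# Charge the tumbler barrel with stones and seal it

## Robot

A 6-joint arm with a two-finger parallel gripper is mounted at the origin on the work surface. World frame = base frame: x ahead of the robot, y to its left, z up, the work surface at z = 0. Lengths are in mm, angles in rad, forces in N, time in s.
With the tool pointing down it reaches from about 300 to 950 mm from the base axis. Payload 3.1 kg.
Tool frame: the origin (TCP) lies at the very end of the fingers, on their centre line; the grasp point (between the pads) lies 19 mm behind it (hold_point_z is the distance from the TCP to the grasp point, in mm); z points along the fingers, y is the line along which they close (so a half turn about z gives the same grasp; the last joint's range is limited). The gripper opens to 85 mm and grips with 20 to 120 N. Pads are 22 mm wide; open, the fingers measure 114 mm over their backs; the gripper's body (76 mm by 85 mm) begins 54 mm behind the grasp point. The pads swing forward as they close: fully open they stand 13 mm farther back than shut.
Start: joints at [-1.244, 0.308, 1.634, -0, 1.2, -0.07], TCP at [241.518, -576.456, 196.672] pointing down, gripper open.
Joint ranges: [-3.06, 3.06], [-0.79, 1.96], [0.05, 2.63], [-1.19, 4.34], [0.05, 2.64], [-2.94, 2.94]. Speed limits (rad/s): [2.79, 2.79, 3.14, 3.14, 3.14, 3.14].

## Interface

Orientations are given as a unit quaternion [x, y, z, w].
In Python, from station import read_state, camera, get_calibration, close_job, boxes_of, hold_point_z gives the robot as it stands.
- The arm moves only by the tool servo_tool, never from a script. Its argument "series" is text: rows parted by semicolons, each of 5 numbers parted by spaces: the closure, from -1 (fully open) to 1 (shut), then the shift along the tool's x, y, z in cm, then the turn about the tool's z in degrees. In form: hand dx dy dz twist; .... A call has 1 to 5 rows; each row shifts and turns the commanded pose from where the row before left it, along the tool's axes as they then stand; what a row does not reach is not made up. A row lasts 1/12 s, in which the tool goes at most 41.7 mm and 7.16 degrees, less where a joint would pass 70% of its speed; a pose out of reach is approached as far as the arm can. A call with a gripper value outside its range is refused whole. The fingers move at their own pace and stop on an object; the grip force is fixed at half the most. Time passes only in rows, so rows that do not move let the fingers close. It gives the time, the measured TCP pose, the force, the opening and the grip force at its end, in the units of the state.
- read_state(): the state, without advancing time (a new reading comes with each control period).
- camera(name): name is "scene" or "side" or "wrist"; returns the picture (384x512x3 uint8, red, green, blue); there is no depth.
- get_calibration(name): a dict with "fx", "fy", "cx", "cy" (pixels), "world_to_cam" (4x4, takes a point from world to camera coordinates); the wrist camera has in their place "mount" (4x4, takes a point from camera to tool coordinates, whose origin is the TCP and whose axes are the flange's). Camera axes: x right, y down, z forward; pixel columns grow to the right and rows downward; lengths in mm; the calibration is good to about 2 mm. A picture is of the moment at which its call begins: read the wrist's pose just before it. get_calibration takes no time and is no camera call.
- close_job(): hands the job in; it is judged then, once.
Trained networks look in the newest picture that a camera, given by its name, has taken for a name from the list of things; names that differ only in an ending like _2 or _b are one class to them, and where a whole thing is asked for, a point or a joint stands for the part that bears it (a point fixed in the world has none). Each returns a list of dicts, best first, with "confidence" (0 to 1); they miss things now and then, are a little off and sometimes report something else, mostly with a low value. They report only what shows in the picture. A call takes as long as a camera call. They do not tell look-alikes from the thing itself.
- boxes_of(query, camera): "position" ([column, row] in pixels, amid what is visible of it).
The state is a dict: "time_s": time; "qpos": joint angles; "qvel": joint speeds; "tau": joint torques, N m; "position": TCP position; "orientation": TCP orientation; "contact_force": force on the tool from outside, world axes, zero at the start; "ft_torque": the same for the moment, N m; "grip_width": finger opening in mm; "grip_force": force on a finger pad.
Only numpy, scipy, OpenCV 4.12 (cv2) and the standard library are available. Lean on these libraries where they do the work, as an engineer would, in place of code of your own. Each camera call takes 0.05 s, during which the arm holds its last target. There are 200 camera calls.

## Task

Charge the tumbler barrel: with the steel scoop, bring every purple stone from the white two-lane tray into the black rubber barrel, without taking stones out of the tray with the fingers (a stone that falls on the bench may be picked up by hand). Put the scoop back on the green mat, standing on its pan as it was. Once all the stones are in, set the steel lid into the barrel's mouth and press it down past the seal until it sits level and fully home. Leave the tub, the cap and the jar where they are.

Things in the scene. Friction and masses are not known exactly. Their poses are not given: they have to be found in the camera images.
- tray: white smooth plastic sorting tray, fixed; outside 156 mm along its x, 208 mm along its y; origin under its centre on the bench. Floor 3 mm thick. Two open-topped lanes run along its y. Walls 4 mm thick: both long sides and the divider between the lanes stand 28 mm above the bench, the end at -y is low (12 mm), the end at +y is high (42 mm)
- lane1 (a point): middle of the floor (top face) of the tray's lane at tray x = -38 mm; axes as the tray. The lane is 72 mm wide and 200 mm long inside (100 mm to either end along y). At the start the stones lie in the half towards the high +y end, and the 70 mm next to the low -y end are free
- lane2 (a point): the same for the other lane, at tray x = +38 mm
- scoop: small polished steel hand scoop standing on its flat pan on the mat, about 90 g; origin under the middle of the pan, x to the nose, z up. Pan 64 mm long, 62 mm wide, floor 2 mm thick, open at the nose; side walls 22 mm high slope down to the nose, back wall 24 mm. Takes 4 to 5 stones; they stay in with the nose tipped up 20 degrees and slide out with it 40 or more degrees down
- scoop_lip (a point): middle of the pan's front edge, underside: scoop x = +32 mm, z = 0; axes as the scoop. The bare lip is 4 mm long
- scoop_grip (a point): middle of the scoop's black handle grip, at scoop x = -80 mm, y = 0, z = 57 mm; axes as the scoop. The straight handle rises backwards from the top of the back wall at 35 degrees to the level; the grip has two flat parallel sides, 16 mm apart along the scoop's y, is 11 mm thick and 85 mm long, and stands free in the air
- mat: flat green bench mat, fixed, 220 mm along its x, 140 mm along its y, 3 mm thick; origin under its centre, z up
- barrel: black rubber tumbler barrel standing open on the bench, fixed; 117 mm across outside (123 mm at the rim), 104 mm inside, 95 mm tall, floor 6 mm thick; origin under its centre, z up
- barrel_mouth (a point): centre of the barrel's mouth at rim height, 95 mm above its underside; the rim flares to 110 mm inside. A grey seal ring inside (94 mm free opening) has its top 82 mm above the barrel's underside. The lid rests on it there by its own weight; a push of more than about 9 N moves seal and lid 6 mm down to a stop, where they stay: lid underside at 76 mm, fully home
- lid: steel inner lid of the barrel, lying flat on the bench, 90 g (varies): disc 100 mm across and 4 mm thick, with a 10 mm stud at its centre that carries a black round knob, 22 mm across, from 18 to 33 mm above the disc's underside; origin under its centre, z up along the stud
- lid_knob (a point): middle of the lid's black knob, 25.5 mm above the disc's underside
- tub: bystander: small white open tub, 72 mm across, 45 mm tall, origin under its centre
- cap: bystander: red open screw cap, 48 mm across, 18 mm tall, origin under its centre
- jar: bystander: amber glass jar with a red lid, 56 mm across, 70 mm tall, origin under its centre
- stone1: purple tumbled stone (4 to 8 of the eight are there), a smooth nugget about 22 x 18 x 13 mm, 12 g, rounded with flat spots above and below; origin at its middle, x along its length, z through its thickness
- stone2: purple tumbled stone (4 to 8 of the eight are there), a smooth nugget about 22 x 18 x 13 mm, 12 g, rounded with flat spots above and below; origin at its middle, x along its length, z through its thickness
- stone3: purple tumbled stone (4 to 8 of the eight are there), a smooth nugget about 22 x 18 x 13 mm, 12 g, rounded with flat spots above and below; origin at its middle, x along its length, z through its thickness
- stone4: purple tumbled stone (4 to 8 of the eight are there), a smooth nugget about 22 x 18 x 13 mm, 12 g, rounded with flat spots above and below; origin at its middle, x along its length, z through its thickness
- stone5: purple tumbled stone (4 to 8 of the eight are there), a smooth nugget about 22 x 18 x 13 mm, 12 g, rounded with flat spots above and below; origin at its middle, x along its length, z through its thickness
- stone6: purple tumbled stone (4 to 8 of the eight are there), a smooth nugget about 22 x 18 x 13 mm, 12 g, rounded with flat spots above and below; origin at its middle, x along its length, z through its thickness
- stone7: purple tumbled stone (4 to 8 of the eight are there), a smooth nugget about 22 x 18 x 13 mm, 12 g, rounded with flat spots above and below; origin at its middle, x along its length, z through its thickness
- stone8: purple tumbled stone (4 to 8 of the eight are there), a smooth nugget about 22 x 18 x 13 mm, 12 g, rounded with flat spots above and below; origin at its middle, x along its length, z through its thickness
Not all that is in view belongs to the job. What is shaped like the scoop but blue is not meant. What is shaped like the lid but brown is not meant.

How it is judged (in metres and radians):
On the way, in this order (a step that is already met when the one before it is completed fails the run):
1. every stone that is there lies in the barrel, below the seal (horizontal distance between each of stone1, stone2, stone3, stone4, stone5, stone6, stone7, stone8 and barrel below 0.055 m and z of each of stone1, stone2, stone3, stone4, stone5, stone6, stone7, stone8 in the frame of barrel below 0.075 m), for 0.3 s.
2. the lid is pressed home in the barrel's mouth (z of lid in the frame of barrel below 0.0785 m and horizontal distance between lid and barrel below 0.006 m and angle between lid's own z axis and vertical below 0.06 rad), for 0.2 s.
At the end, for the whole second after the job is handed in: Every stone present is in the barrel below the seal; the lid is in the mouth, underside under 78.5 mm above the barrel's (home 76, unpressed 82), centred to 6 mm, level to 0.06 rad; the scoop stands on the mat, pan middle within 100 mm (x), 60 mm (y) of its centre, upright to 0.15 rad; all at rest (all of step 1 and all of step 2 and x of scoop in the frame of mat between -0.1 and 0.1 m and y of scoop in the frame of mat between -0.06 and 0.06 m and angle between scoop's own z axis and vertical below 0.15 rad and z of scoop in the frame of mat below 0.012 m and linear speed of each of lid, scoop below 0.03 m/s); the robot touches nothing.
It fails at once if the fingers touch (over 2 N) a stone that is in the tray ((contact force between the fingers and stone1 above 2 N and height (world z) of stone1 below 0.04 m and x of stone1 in the frame of tray between -0.078 and 0.078 m and y of stone1 in the frame of tray between -0.104 and 0.104 m) or (contact force between the fingers and stone2 above 2 N and height (world z) of stone2 below 0.04 m and x of stone2 in the frame of tray between -0.078 and 0.078 m and y of stone2 in the frame of tray between -0.104 and 0.104 m) or (contact force between the fingers and stone3 above 2 N and height (world z) of stone3 below 0.04 m and x of stone3 in the frame of tray between -0.078 and 0.078 m and y of stone3 in the frame of tray between -0.104 and 0.104 m) or (contact force between the fingers and stone4 above 2 N and height (world z) of stone4 below 0.04 m and x of stone4 in the frame of tray between -0.078 and 0.078 m and y of stone4 in the frame of tray between -0.104 and 0.104 m) or (contact force between the fingers and stone5 above 2 N and height (world z) of stone5 below 0.04 m and x of stone5 in the frame of tray between -0.078 and 0.078 m and y of stone5 in the frame of tray between -0.104 and 0.104 m) or (contact force between the fingers and stone6 above 2 N and height (world z) of stone6 below 0.04 m and x of stone6 in the frame of tray between -0.078 and 0.078 m and y of stone6 in the frame of tray between -0.104 and 0.104 m) or (contact force between the fingers and stone7 above 2 N and height (world z) of stone7 below 0.04 m and x of stone7 in the frame of tray between -0.078 and 0.078 m and y of stone7 in the frame of tray between -0.104 and 0.104 m) or (contact force between the fingers and stone8 above 2 N and height (world z) of stone8 below 0.04 m and x of stone8 in the frame of tray between -0.078 and 0.078 m and y of stone8 in the frame of tray between -0.104 and 0.104 m)).
It fails at once if a bystander (tub, cap or jar) is moved more than 30 mm (distance of any of tub, cap, jar from where it was at the start of the episode above 0.03 m).
Of stone1, stone2, stone3, stone4, stone5, stone6, stone7, stone8 only 4 to 8 are there at a start; the rules pass over those that are not, and their reading is None.
At some moment in a run one of lid, scoop may be knocked a few centimetres aside while the robot is not near it.
It also fails if it takes over 210 s, if anything falls off the work surface, if the arm or the gripper's body presses on something with over 40 N, if the wrist force passes 120 N, or if a joint passes its speed limit or range.

## Working session

There is one attempt and no reset: what is moved stays moved. The work goes in short steps, Python scripts to look and compute and a tool call to move; the robot and the scene stay as the last step left them, time stands still between calls to the robot, and variables do not carry over. Pictures are saved under pics/ and viewed, at most 14 in all, crops included, and the job is handed in when it is done.

Besides the shell and the picture viewer there is one more tool, called as name(argument=value, ...) on one line, values as JSON. servo_tool: Moves the arm, as the interface text tells. Its arguments: {"type":"object","properties":{"series":{"type":"string"}},"required":["series"]}

```bash
mkdir -p pics; cat > h.py <<'E'
import numpy as np, cv2
from scipy.spatial.transform import Rotation as R
from station import *
def snap(n,save=None):
    s=read_state(); im=camera(n)
    if save: cv2.imwrite('pics/'+save,im[:,:,::-1])
    return im,s
def cam(n,s=None):
    c=get_calibration(n); K=np.array([[c['fx'],0,c['cx']],[0,c['fy'],c['cy']],[0,0,1]])
    if 'world_to_cam' in c: W=np.array(c['world_to_cam'])
    else:
        T=np.eye(4);T[:3,:3]=R.from_quat(s['orientation']).as_matrix();T[:3,3]=s['position'];W=np.linalg.inv(T@np.array(c['mount']))
    return K,W
def ray(n,px,z,s=None):
    K,W=cam(n,s);C=np.linalg.inv(W)
    d=C[:3,:3]@np.linalg.inv(K)@[px[0],px[1],1];o=C[:3,3]
    return o+d*(z-o[2])/d[2]
def proj(n,P,s=None):
    K,W=cam(n,s);p=K@(W[:3,:3]@np.array(P,float)+W[:3,3]);return p[:2]/p[2]
def st():
    s=read_state();o=R.from_quat(s['orientation']).as_matrix()
    print('t',round(s['time_s'],2),'p',np.round(s['position'],1),'x',np.round(o[:,0],3),'z',np.round(o[:,2],3),'yaw',round(np.degrees(np.arctan2(o[1,0],o[0,0])),1),'F',np.round(s['contact_force'],1),'w',round(s['grip_width'],1),'gf',round(s['grip_force'],1))
    return s
E
python3 - <<'E'
from h import *
s=st();print(s['qpos'])
hs=dict(tray=28,scoop=12,mat=3,barrel=95,lid=15,lid_knob=25,scoop_grip=60,tub=45,cap=18,jar=70,stone1=9)
ims={}
for n in('scene','side'):
    im,_=snap(n,n+'0.png');ims[n]=im
    for q in hs:
        for b in boxes_of(q,n)[:9]:
            if b['confidence']>.25:print(n,q,np.round(b['position']),round(b['confidence'],2),np.round(ray(n,b['position'],hs[q])[:2]))
E
```

```text
t 0.0 p [ 241.2 -575.6  195.4] x [0.922 0.386 0.   ] z [-0.001  0.002 -1.   ] yaw 22.7 F [-0.1  0.1  0.2] w 85.6 gf 0.0
[-1.24370812e+00  3.09019750e-01  1.63521404e+00 -2.05036644e-05
  1.19971214e+00 -6.97270893e-02]
scene scoop [174. 164.] 0.92 [ 551. -390.]
scene scoop [129. 135.] 0.56 [ 498. -604.]
scene mat [186. 165.] 0.57 [ 532. -353.]
scene barrel [341. 194.] 0.75 [506. 198.]
scene barrel [394. 222.] 0.34 [539. 379.]
scene lid [395. 221.] 0.7 [482. 387.]
scene lid [440. 238.] 0.61 [487. 533.]
scene lid_knob [394. 221.] 0.95 [491. 381.]
scene lid_knob [439. 237.] 0.61 [492. 526.]
scene scoop_grip [172. 161.] 0.68 [ 573. -375.]
scene scoop_grip [126. 138.] 0.6 [ 545. -574.]
scene tub [283. 266.] 0.89 [787. 113.]
scene cap [222. 241.] 0.47 [ 767. -100.]
scene jar [177. 225.] 0.54 [ 795. -238.]
side tray [244. 225.] 0.96 [ 515. -129.]
side tray [281. 291.] 0.65 [ 499. -405.]
side scoop [322. 355.] 0.82 [ 504. -608.]
side scoop [292. 282.] 0.63 [ 550. -387.]
side mat [281. 292.] 0.88 [ 504. -397.]
side mat [204. 164.] 0.56 [524. 264.]
side barrel [202. 168.] 0.72 [475. 138.]
side lid [174. 134.] 0.63 [476. 517.]
side lid_knob [185. 151.] 0.71 [476. 359.]
side lid_knob [172. 134.] 0.56 [468. 504.]
side scoop_grip [292. 287.] 0.9 [ 522. -425.]
side scoop_grip [323. 354.] 0.87 [ 491. -622.]
side tub [273. 160.] 0.77 [762. 110.]
side cap [306. 195.] 0.61 [788. -99.]
side stone1 [327. 220.] 0.32 [ 787. -234.]
```

View pics/scene0.png

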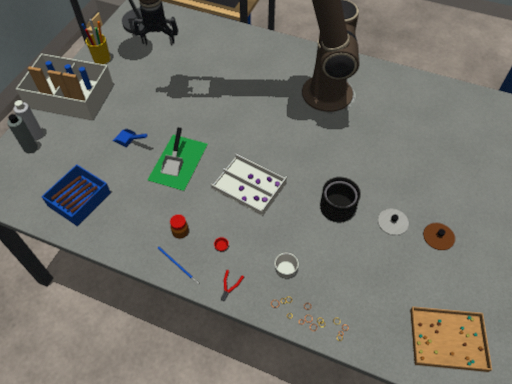

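View pics/side0.png

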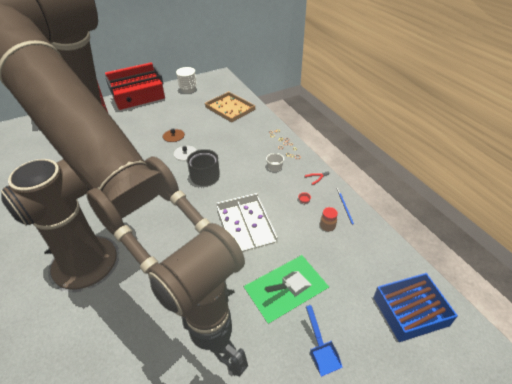

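servo_tool(series="-1 3.3 -1.1 -1.9 0; -1 3.3 -1.1 -1.9 0; -1 3.3 -1.1 -1.9 0; -1 3.3 -1.1 -1.9 0")

```text
time_s: 1.53
position: [346.9, -483.9, 273.4]
orientation: [0.98, 0.197, 0.0, -0.0]
contact_force: [1.0, -1.0, -0.2]
grip_width: 85.8
grip_force: 0.0
```

servo_tool(series="-1 3.3 -1.1 -1.9 0; -1 3.3 -1.1 -1.9 0; -1 3.3 -1.1 -1.9 0; -1 3.3 -1.1 -1.9 0; -1 0 0 0 0")

```text
time_s: 1.95
position: [457.1, -390.3, 354.1]
orientation: [0.98, 0.2, 0.004, 0.003]
contact_force: [-0.1, -0.1, 0.2]
grip_width: 85.5
grip_force: 0.0
```

```bash
python3 - <<'E'
from h import *
im,s=snap('wrist','w1.png');st()
hs=dict(tray=28,scoop=12,mat=3,scoop_grip=60,stone1=9)
for q in hs:
    for b in boxes_of(q,'wrist')[:9]:
        if b['confidence']>.25:print(q,np.round(b['position']),round(b['confidence'],2),np.round(ray('wrist',b['position'],hs[q],s)[:2]))
E
```

```text
t 2.0 p [ 454.4 -392.   352. ] x [0.92  0.391 0.003] z [ 0.005 -0.004 -1.   ] yaw 23.0 F [ 0.2  0.3 -0. ] w 85.3 gf 0.0
tray [110.  36.] 0.92 [ 523. -137.]
scoop [277.  94.] 0.87 [ 544. -387.]
scoop [264. 100.] 0.72 [ 529. -372.]
scoop [394. 166.] 0.69 [ 516. -607.]
mat [264. 100.] 0.86 [ 529. -372.]
mat [278.  93.] 0.71 [ 547. -389.]
scoop_grip [281.  92.] 0.97 [ 547. -389.]
scoop_grip [393. 164.] 0.67 [ 518. -583.]
stone1 [100.  50.] 0.68 [ 499. -119.]
stone1 [117.  14.] 0.65 [ 555. -129.]
stone1 [36. 26.] 0.63 [495. -25.]
stone1 [79. 37.] 0.62 [504. -86.]
stone1 [56. 46.] 0.59 [480. -58.]
stone1 [278.  92.] 0.34 [ 549. -387.]
```

View pics/w1.png

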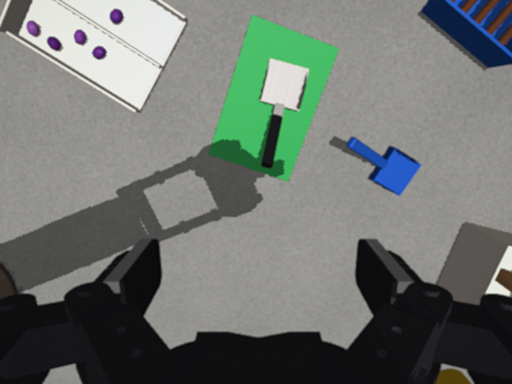

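servo_tool(series="-1 1.2 -3.5 -0.5 0; -1 1.2 -3.5 -0.5 0; -1 1.2 -3.5 -0.5 0; -1 1.2 -3.5 -0.5 0; -1 1.2 -3.5 -0.5 0")

```text
time_s: 2.67
position: [437.2, -208.1, 372.6]
orientation: [0.981, 0.196, -0.001, -0.001]
contact_force: [0.6, 0.4, 0.5]
grip_width: 85.7
grip_force: 0.0
```

servo_tool(series="-1 1.2 -3.5 -0.5 0; -1 0 0 0 0; -1 0 0 0 0")

```text
time_s: 2.92
position: [435.7, -171.4, 378.7]
orientation: [0.98, 0.198, 0.0, 0.0]
contact_force: [0.7, -0.3, -0.2]
grip_width: 86.1
grip_force: 0.0
```

```bash
python3 - <<'E'
from h import *
im,s=snap('wrist','w2.png');st()
hs=dict(tray=28,barrel=95,stone1=9,lid_knob=25)
for q in hs:
    for b in boxes_of(q,'wrist')[:9]:
        if b['confidence']>.25:print(q,np.round(b['position']),round(b['confidence'],2),np.round(ray('wrist',b['position'],hs[q],s)[:2]))
E
```

```text
t 2.97 p [ 435.8 -172.4  378.3] x [ 0.922  0.386 -0.001] z [-0.    -0.001 -1.   ] yaw 22.7 F [ 0.2 -0.2  0.1] w 85.5 gf 0.0
tray [248.  70.] 0.57 [ 536. -114.]
barrel [44. 19.] 0.73 [486. 147.]
stone1 [260.  65.] 0.71 [ 552. -127.]
stone1 [202.  90.] 0.65 [481. -55.]
stone1 [224.  83.] 0.6 [504. -84.]
stone1 [255.  32.] 0.47 [ 593. -102.]
stone1 [231.  37.] 0.41 [571. -70.]
```

View pics/w2.png

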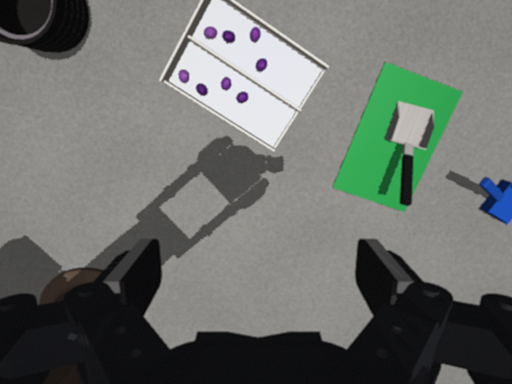

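```bash
python3 - <<'E'
from h import *
from scipy.optimize import least_squares
import json
s=read_state()
def fit(pts,px,g,sts):
    def f(p):
        c,d=np.cos(p[2]),np.sin(p[2])
        return np.concatenate([proj('wrist',[p[0]+c*a[0]-d*a[1],p[1]+d*a[0]+c*a[1],a[2]],ss)-q for a,q,ss in zip(pts,px,sts)])
    r=least_squares(f,g);return r.x,np.round(f(r.x).reshape(-1,2),1)
# tray; x toward +x world or -? y->high end; both lanes symmetrical
t,e=fit([(-78,-104,28),(78,-104,28),(-78,104,42)],[(274,150),(328,67),(163,80)],[520,-120,0.],[s]*3)
print('tray',np.round(t,3),e.tolist())
im=cv2.imread('pics/w2.png');hsv=cv2.cvtColor(im,cv2.COLOR_BGR2HSV)
m=cv2.inRange(hsv,(130,80,30),(165,255,255));n,l,st_,ce=cv2.connectedComponentsWithStats(m)
c,d=np.cos(t[2]),np.sin(t[2])
for i in range(1,n):
    if st_[i][4]>20:
        w=ray('wrist',ce[i],9,s)[:2]-t[:2];print('stone',np.round(ce[i]),'tray xy',np.round([c*w[0]+d*w[1],-d*w[0]+c*w[1]],1))
px=[(399,101),(435,107),(409,147),(406,203)]
P=[(32,31,6),(32,-31,6),(-45.2,0,36),(-114.8,0,84)]
sc,e=fit(P,px,[545,-390,0.4],[s]*4);print('scoop',np.round(sc,3),e.tolist())
g=sc[:2]-80*np.array([np.cos(sc[2]),np.sin(sc[2])]);print('grip',g)
gm=cv2.inRange(hsv,(45,120,60),(75,255,255));cs,_=cv2.findContours(gm,cv2.RETR_EXTERNAL,2);c0=max(cs,key=cv2.contourArea)
b=cv2.boxPoints(cv2.minAreaRect(c0));print('mat corners',[np.round(ray('wrist',q,3,s)[:2]).tolist() for q in b])
# barrel from scene: rim circle projection check
sim=cv2.imread('pics/scene0.png')
for q in [(341,194)]:pass
E
```

```text
tray [ 5.29997e+02 -1.13866e+02 -1.72000e-01] [[1.0, 2.3], [3.1, -1.0], [-4.0, -0.5]]
stone [210.  32.] tray xy [21.7 79.4]
stone [255.  34.] tray xy [56.5 19.9]
stone [228.  36.] tray xy [32.2 52.8]
stone [261.  64.] tray xy [ 24.7 -11.6]
stone [183.  76.] tray xy [-55.6  83.4]
stone [226.  83.] tray xy [-29.2  20.8]
stone [202.  89.] tray xy [-57.7  48.9]
stone [242.  97.] tray xy [-33.2 -12.1]
scoop [ 5.63842e+02 -3.91723e+02  1.62000e-01] [[-0.2, -2.7], [-0.2, 0.3], [-0.4, 4.5], [0.8, -2.1]]
grip [ 484.88852134 -404.62206749]
mat corners [[415.0, -322.0], [635.0, -309.0], [640.0, -446.0], [414.0, -474.0]]
```

servo_tool(series="-1 -1.3 3.1 1.8 0; -1 -1.3 3.1 1.8 0; -1 -1.3 3.1 1.8 0; -1 -1.3 3.1 1.8 0; -1 -1.3 3.1 1.8 0")

```text
time_s: 3.58
position: [435.4, -342.5, 287.2]
orientation: [0.981, 0.196, -0.0, -0.0]
contact_force: [1.0, 0.3, 1.0]
grip_width: 85.3
grip_force: 0.0
```

servo_tool(series="-1 -1.3 3.1 1.8 0; -1 -1.3 3.1 1.8 6.7; -1 0 0 0 6.7; -1 0 0 0 0;-1 0 0 0 0")

```text
time_s: 4.0
position: [435.3, -407.9, 251.6]
orientation: [0.997, 0.082, -0.001, -0.001]
contact_force: [-0.4, 0.0, 0.8]
grip_width: 85.4
grip_force: 0.0
```

```bash
python3 - <<'E'
from h import *
im,s=snap('wrist','w3.png');st()
E
```

```text
t 4.05 p [ 435.9 -407.5  252.6] x [0.986 0.164 0.   ] z [-0.  0. -1.] yaw 9.4 F [-0.1 -0.3  0.2] w 85.2 gf 0.0
```

View pics/w3.png

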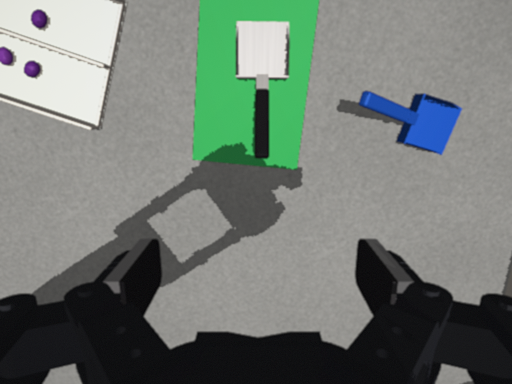

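```bash
python3 - <<'E'
from h import *
s=read_state();p=np.array(s['position']);o=R.from_quat(s['orientation']).as_matrix()
for n,px,z in [('noseL',(238,22),8),('noseR',(289,22),8),('gripfront',(262.5,89),37),('griprear',(262,157),84),('backwall',(262,77),27),('backL',(236,77),24),('backR',(288,79),24)]:
    w=ray('wrist',px,z,s);print(n,np.round(w[:2]),'tool',np.round(o.T@(w-p),1))
b=np.array
E
```

```text
noseL [ 588. -358.] tool [158.3 -23.6 244.6]
noseR [ 598. -417.] tool [158.2  36.4 244.6]
gripfront [ 517. -399.] tool [ 81.7   5.1 215.6]
griprear [ 447. -410.] tool [ 10.5   4.1 168.6]
backwall [ 531. -396.] tool [ 95.5   4.6 225.6]
backL [ 526. -366.] tool [ 95.8 -26.1 228.6]
backR [ 534. -427.] tool [ 93.5  35.3 228.6]
```

servo_tool(series="-1 2.3 0.25 2 1; -1 2.3 0.22 3 0; -1 0 0 4 0; -1 0 0 4 0; -1 0 0 4 0")

```text
time_s: 4.47
position: [484.2, -404.5, 83.3]
orientation: [0.997, 0.075, 0.001, 0.002]
contact_force: [0.6, 0.1, -0.9]
grip_width: 85.7
grip_force: 0.0
```

servo_tool(series="-1 0 0 3 0; -1 0 0 1.1 0; -1 0 0 0 0; 0 0 0 0 0; 1 0 0 0 0")

```text
time_s: 4.88
position: [484.6, -406.5, 45.0]
orientation: [0.997, 0.073, 0.002, 0.002]
contact_force: [-0.1, -1.4, 0.7]
grip_width: 63.7
grip_force: 0.0
```

servo_tool(series="1 0 0 0 0; 1 0 0 0 0; 1 0 0 0 0; 1 0 0 0 0; 1 0 0 0 0")

```text
time_s: 5.3
position: [482.6, -404.9, 42.3]
orientation: [0.997, 0.073, 0.0, 0.0]
contact_force: [-0.7, -0.2, 1.2]
grip_width: 0.3
grip_force: 0.0
```

servo_tool(series="1 0 0 0 0; 1 0 0 0 0; 1 0 0 0 0; 1 0 0 0 0")

```text
time_s: 5.63
position: [482.3, -404.6, 41.5]
orientation: [0.997, 0.073, -0.0, -0.0]
contact_force: [0.2, 0.5, -0.3]
grip_width: -0.1
grip_force: 0.0
```

```bash
python3 - <<'E'
from h import *
im,s=snap('wrist');im2,_=snap('side');st()
cv2.imwrite('pics/a4.png',np.hstack([im[:,:,::-1],cv2.resize(im2[210:360,200:400],(512,384))[:,:,::-1]])[:, :, :])
i=cv2.imread('pics/a4.png');cv2.imwrite('pics/a4.png',cv2.resize(i,(800,300)))
E
```

```text
t 5.73 p [ 482.3 -404.6   41.5] x [ 0.989  0.145 -0.   ] z [-0.  0. -1.] yaw 8.3 F [-0.1  0.4  1. ] w 0.0 gf 0.0
```

View pics/a4.png

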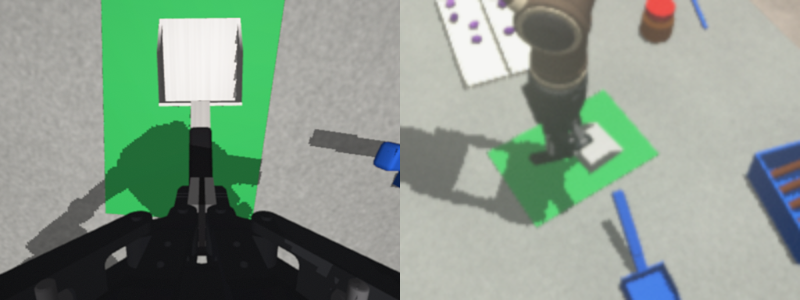

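```bash
python3 - <<'E'
from h import *
s=read_state();p=np.array(s['position']);o=R.from_quat(s['orientation']).as_matrix()
for n,px,z in [('noseL',(205,24),8),('noseR',(308,24),8),('backL',(202,133),24),('backR',(311,133),24),('gripfront',(256,164),38)]:
    w=ray('wrist',px,z,s);print(n,np.round(w[:2]),'tool',np.round(o.T@(w-p),1))
for x in (-20,0,20,35,50,70): print(x,np.round(proj('wrist',p+o@[x,0,-(60-41.5+(-x)*0.7)],s)))
C=np.linalg.inv(cam('wrist',s)[1]);print('cam in tool',o.T@(C[:3,3]-p),o.T@C[:3,2])
E
```

```text
noseL [ 588. -358.] tool [111.4 -31.   33.5]
noseR [ 597. -418.] tool [111.3  29.5  33.5]
backL [ 526. -365.] tool [ 49.5 -33.   17.5]
backR [ 536. -428.] tool [49.5 31.3 17.5]
gripfront [ 515. -399.] tool [33.6 -1.1  3.5]
-20 [258. 284.]
0 [258. 235.]
20 [258. 191.]
35 [258. 161.]
50 [258. 132.]
70 [258.  97.]
cam in tool [  67.02157762    0.27649687 -176.20752327] [-0.26018379 -0.0014214   0.96555807]
```

```bash
python3 - <<'E'
from h import *
im,s=snap('wrist')
cv2.imwrite('pics/a5.png',cv2.resize(im[140:340,170:350,::-1],(540,600),interpolation=cv2.INTER_CUBIC))
s=st()
E
```

```text
t 5.78 p [ 482.3 -404.6   41.6] x [ 0.989  0.145 -0.   ] z [-0.  0. -1.] yaw 8.3 F [ 0.4  0.5 -0.2] w -0.1 gf 0.0
```

View pics/a5.png

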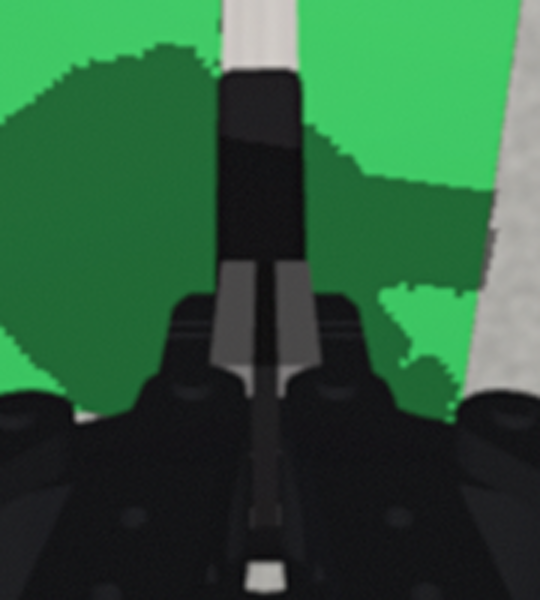

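```bash
python3 - <<'E'
from h import *
s=read_state();p=np.array(s['position']);o=R.from_quat(s['orientation']).as_matrix()
print('hold',hold_point_z if not callable(hold_point_z) else hold_point_z())
for x in (11,0,-11):
  for z in (0,-19,-30,-45,-60): print(x,z,np.round(proj('wrist',p+o@[x,0,z],s)),end=' ')
  print()
print(proj('wrist',p+o@[11,8,-30],s)-proj('wrist',p+o@[11,-8,-30],s))
print(proj('side',p),s['tau'])
E
```

```text
hold 18.700000000000003
11 0 [258. 204.] 11 -19 [258. 216.] 11 -30 [258. 223.] 11 -45 [258. 236.] 11 -60 [258. 251.] 
0 0 [258. 222.] 0 -19 [258. 236.] 0 -30 [258. 244.] 0 -45 [258. 259.] 0 -60 [258. 276.] 
-11 0 [258. 240.] -11 -19 [258. 255.] -11 -30 [258. 265.] -11 -45 [258. 281.] -11 -60 [258. 300.] 
[ 3.33855424e+01 -2.95747924e-02]
[275.90150995 290.41019254] [-1.57573482e-03 -4.48136973e+01 -2.31725657e+01  3.32562206e-05
  2.00409799e-03 -4.82705980e-05]
```

servo_tool(series="1 0 0 -0.5 0; 1 0 0 -0.5 0; 1 0 0 -0.5 0; 1 0 0 -0.5 0; 1 0 0 0 0")

```text
time_s: 6.2
position: [483.4, -405.7, 63.6]
orientation: [0.997, 0.073, 0.001, 0.001]
contact_force: [0.4, -0.1, 0.7]
grip_width: 0.1
grip_force: 0.0
```

```bash
python3 - <<'E'
from h import *
im,s=snap('wrist');im2,_=snap('side');st()
cv2.imwrite('pics/a6.png',np.hstack([cv2.resize(im[0:340,130:390],(400,523)),cv2.resize(im2[230:340,240:324],(400,523),interpolation=cv2.INTER_CUBIC)])[:,:,::-1])
E
```

```text
t 6.3 p [ 482.7 -405.    62.4] x [0.989 0.145 0.001] z [ 0.001 -0.001 -1.   ] yaw 8.3 F [ 0.5  0.9 -0.5] w 0.1 gf 0.0
```

View pics/a6.png

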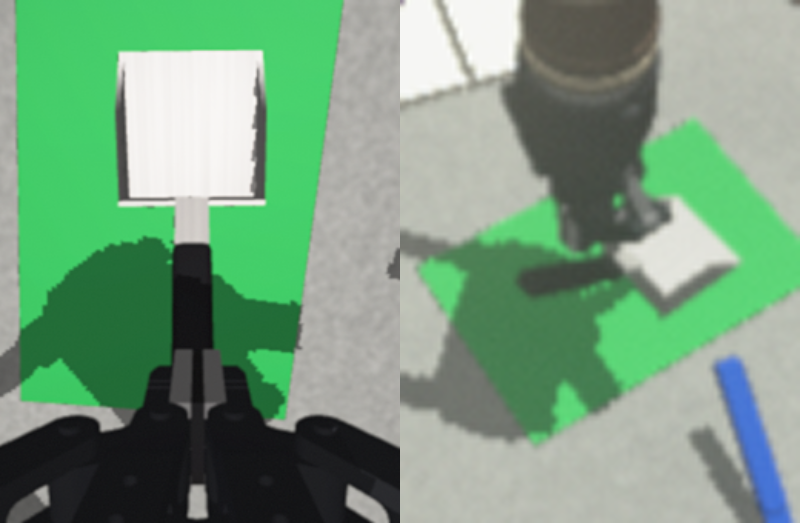

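servo_tool(series="-1 0 0 0 0; -1 0 0 0 0; -1 0 0 0 0; -1 0 0 0 0; -1 0 0 0 0")

```text
time_s: 6.72
position: [482.2, -404.5, 61.4]
orientation: [0.997, 0.073, -0.0, -0.0]
contact_force: [-0.0, 0.1, 0.6]
grip_width: 60.4
grip_force: 0.0
```

servo_tool(series="-1 0 0 0 0; -1 0 0 0 0; -1 0 0 1.5 0; -1 0 0 1.5 0; -1 0 0 1.5 0")

```text
time_s: 7.13
position: [482.8, -405.0, 16.7]
orientation: [0.997, 0.073, 0.0, 0.0]
contact_force: [-0.7, -0.0, -0.3]
grip_width: 85.7
grip_force: 0.0
```

servo_tool(series="-1 0 0 0.8 0; -1 0 0 0 0; 1 0 0 0 0; 1 0 0 0 0; 1 0 0 0 0")

```text
time_s: 7.55
position: [483.2, -405.5, 9.9]
orientation: [0.997, 0.073, 0.001, 0.001]
contact_force: [0.6, -0.2, -0.3]
grip_width: 51.3
grip_force: 0.0
```

servo_tool(series="1 0 0 0 0; 1 0 0 0 0; 1 0 0 0 0; 1 0 0 0 0; 1 0 0 0 0")

```text
time_s: 7.97
position: [482.7, -404.8, 9.4]
orientation: [0.997, 0.073, 0.0, 0.0]
contact_force: [-0.8, 0.4, 3.9]
grip_width: 15.0
grip_force: 61.3
```

servo_tool(series="1 0 0 -1 0; 1 0 0 -2 0; 1 0 0 -3 0; 1 0 0 -3 0; 1 0 0 -2 0")

```text
time_s: 8.38
position: [483.1, -405.5, 121.6]
orientation: [0.997, 0.073, 0.001, 0.001]
contact_force: [0.6, 0.2, -0.8]
grip_width: 15.0
grip_force: 60.9
```

```bash
cat > tray.py <<'E'
from h import *
from scipy.optimize import minimize
def hullfit(P,mask,n,s,g,step=(8,8,.05)):
    P=np.array(P,float)
    def poly(p):
        c,d=np.cos(p[2]),np.sin(p[2]);Q=[proj(n,[p[0]+c*a[0]-d*a[1],p[1]+d*a[0]+c*a[1],a[2]],s) for a in P]
        return cv2.convexHull(np.array(Q,np.float32))
    m=cv2.resize(mask,None,fx=4,fy=4,interpolation=cv2.INTER_LINEAR)>127
    def f(p):
        z=np.zeros(m.shape,np.uint8);cv2.fillPoly(z,[np.int32(np.round((poly(p)+.5)*4))],1);z=z>0
        return 1-(z&m).sum()/(z|m).sum()
    sx=[g]+[np.array(g)+np.eye(3)[i]*step[i] for i in range(3)]
    r=minimize(f,g,method='Nelder-Mead',options=dict(initial_simplex=np.array(sx),xatol=.05,fatol=1e-5,maxiter=150))
    return r.x,r.fun
E
python3 - <<'E'
from tray import *
im=cv2.imread('pics/w2.png');g=im.max(2);hsv=cv2.cvtColor(im,cv2.COLOR_BGR2HSV)
print('bg',g[120,150],'floor',g[110,260],'walls',[int(g[r,210]) for r in range(96,122,2)])
s={'position':[435.8,-172.4,378.3],'orientation':R.from_matrix(np.column_stack([[.9225,.386,0],[.386,-.9225,0],[0,0,-1]])).as_quat()}
m=((g>165)|((hsv[:,:,0]>130)&(hsv[:,:,0]<165)&(hsv[:,:,1]>80))).astype(np.uint8)*255
m[:,345:]=0;m[180:]=0
n,l,S,_=cv2.connectedComponentsWithStats(m);k=1+np.argmax(S[1:,4]);m=np.uint8(l==k)*255
m=cv2.morphologyEx(m,cv2.MORPH_CLOSE,np.ones((9,9)))
cs,_=cv2.findContours(m,0,2);h=cv2.convexHull(cs[0]);cv2.fillPoly(m,[h],255)
print('hull',cv2.approxPolyDP(h,4,True).reshape(-1,2).tolist())
P=[(-78,-104,0),(78,-104,0),(-78,-104,28),(78,-104,28),(-78,104,42),(78,104,42),(-78,104,0),(78,104,0)]
print(hullfit(P,m,'wrist',s,[530,-114,-.17]))
print(hullfit([p for p in P if p[2]>0],m,'wrist',s,[530,-114,-.17]))
cv2.imwrite('pics/c.png',cv2.resize(np.hstack([im[0:170,140:345],cv2.cvtColor(m,8)[0:170,140:345]]),(800,332)))
st()
E
```

```text
bg 144 floor 237 walls [236, 235, 235, 235, 237, 227, 149, 227, 161, 140, 143, 143, 143]
hull [[209, 0], [226, 0], [324, 70], [274, 151], [164, 82]]
(array([ 5.23322960e+02, -1.15497457e+02, -2.13114676e-01]), np.float64(0.09163590861183546))
(array([ 5.23322960e+02, -1.15497457e+02, -2.13114676e-01]), np.float64(0.09163590861183546))
t 8.38 p [ 483.1 -405.5  121.6] x [0.989 0.145 0.002] z [ 0.002 -0.002 -1.   ] yaw 8.3 F [ 0.6  0.2 -0.8] w 15.0 gf 60.9
```

View pics/c.png

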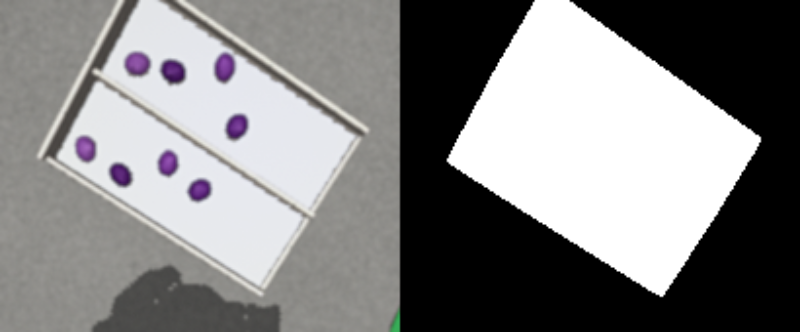

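```bash
python3 - <<'E'
from h import *
from scipy.optimize import least_squares
s={'position':[435.8,-172.4,378.3],'orientation':R.from_matrix(np.column_stack([[.9225,.386,0],[.386,-.9225,0],[0,0,-1]])).as_quat()}
P=np.array([(-78,-104,28),(78,-104,28),(0,-104,28),(0,100,28),(-78,104,42)],float)
px=np.array([(274.3,150.7),(328.6,66.6),(299.9,109.7),(188.7,36.9),(161.5,80.5)])
for a,q in zip(P,px): print(np.round(ray('wrist',q,a[2],s)[:2],1))
def W(p):
    c,d=np.cos(p[2]),np.sin(p[2]);return np.column_stack([p[0]+c*P[:,0]-d*P[:,1],p[1]+d*P[:,0]+c*P[:,1],P[:,2]])
f=lambda p:np.concatenate([ray('wrist',q,a[2],s)[:2]-w[:2] for a,q,w in zip(P,px,W(p))])
r=least_squares(f,[530,-114,-.17]);t=r.x;print(t,np.round(f(t).reshape(-1,2),1).tolist())
c,d=np.cos(t[2]),np.sin(t[2])
for q in [(210,32),(255,34),(228,36),(261,64),(183,76),(226,83),(202,89),(242,97)]:
    w=ray('wrist',q,9,s)[:2]-t[:2];print(np.round([c*w[0]+d*w[1],-d*w[0]+c*w[1]],1),end=' ')
E
```

```text
[ 437.5 -199.9]
[ 587.2 -225.3]
[ 512.4 -211.4]
[544.5 -14.8]
[470.9  -0.7]
[ 5.29403354e+02 -1.11668986e+02 -1.63799554e-01] [[2.0, 1.6], [-2.2, 1.7], [-0.1, 2.8], [-1.2, -1.8], [1.5, -4.4]]
[23.4 78.6] [57.7 18.4] [33.2 52.2] [ 25.9 -12.5] [-54.9  83.1] [-27.8  19.8] [-56.1  47.8] [-32.6 -13.1]
```

servo_tool(series="1 0 0 0 -7; 1 0 0 0 -7; 1 0 0 0 -7; 1 0 0 0 -7; 1 0 0 0 -7")

```text
time_s: 8.8
position: [482.0, -404.5, 118.8]
orientation: [0.928, 0.372, -0.0, -0.0]
contact_force: [0.2, 0.8, -0.9]
grip_width: 14.8
grip_force: 60.8
```

servo_tool(series="1 0 0 0 -7; 1 0 0 0 -7; 1 0 0 0 -7; 1 0 0 0 -7; 1 0 0 0 -7")

```text
time_s: 9.22
position: [482.0, -404.5, 118.6]
orientation: [0.773, 0.634, -0.0, -0.0]
contact_force: [0.0, 0.1, -1.3]
grip_width: 14.6
grip_force: 60.8
```

servo_tool(series="1 2 -0.8 0 -2.3; 1 3.5 -0.8 0 0; 1 3.5 -0.8 0 0; 1 3.5 -0.8 0 0; 1 3.1 -0.6 0 0")

```text
time_s: 9.63
position: [469.9, -242.3, 118.5]
orientation: [0.763, 0.647, -0.0, -0.001]
contact_force: [0.8, 0.3, 0.1]
grip_width: 14.7
grip_force: 60.9
```

servo_tool(series="1 0 0 0.5 0; 1 0 0 0.5 0; 1 0 0 1.5 0; 1 0 0 2 0; 1 0 0 0 0")

```text
time_s: 10.05
position: [468.4, -244.0, 70.3]
orientation: [0.763, 0.647, -0.001, -0.003]
contact_force: [-1.2, 0.5, -1.6]
grip_width: 14.5
grip_force: 60.8
```

```bash
python3 - <<'E'
from h import *
im,s=snap('wrist','w4.png');st()
cv2.imwrite('pics/w4z.png',cv2.resize(im[:330,80:440,::-1],(654,600)))
E
```

```text
t 10.1 p [ 469.1 -244.2   71.6] x [0.164 0.987 0.002] z [-0.005  0.002 -1.   ] yaw 80.6 F [-0.7  0.1 -0.6] w 14.9 gf 60.8
```

View pics/w4z.png

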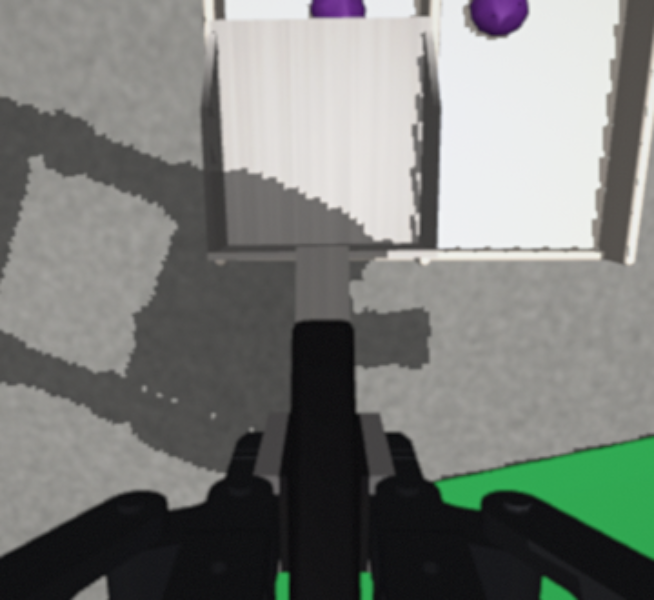

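```bash
python3 - <<'E'
from h import *
s=read_state();p=np.array(s['position']);o=R.from_quat(s['orientation']).as_matrix()
for n,px,z in [('Rcorner28',(632/1.817+80,262/1.817),28),('div28',(425/1.817+80,262/1.817),28),('low12',(520/1.817+80,258/1.817),12),('lowin12',(520/1.817+80,249/1.817),12),('stone',(337/1.817+80,0),9),('stone2',(498/1.817+80,10/1.817),9),('noseL',(215/1.817+80,20/1.817),71.6-9.4+5),('noseR',(430/1.817+80,20/1.817),71.6-9.4+5)]:
    w=ray('wrist',px,z,s);print(n,np.round(w[:2]),'tool',np.round(o.T@(w-p),1))
E
```

```text
Rcorner28 [ 589. -225.] tool [ 38.7 115.5  43.1]
div28 [ 514. -212.] tool [38.7 38.9 43.4]
low12 [ 553. -219.] tool [38.3 79.3 59.3]
lowin12 [ 554. -216.] tool [41.8 79.  59.3]
stone [ 496. -116.] tool [131.1   6.2  62.7]
stone2 [ 554. -129.] tool [127.7  64.7  62.5]
noseL [ 459. -131.] tool [110.3 -28.7   4.7]
noseR [ 517. -141.] tool [110.2  30.7   4.4]
```

servo_tool(series="1 0.1 0 2 0; 1 0 0 2 0; 1 0 0 1.3 0; 1 0 0 0.6 0; 1 0 0 0 0")

```text
time_s: 10.52
position: [475.1, -247.3, 17.6]
orientation: [0.763, 0.646, 0.001, 0.004]
contact_force: [-0.5, -0.1, 9.1]
grip_width: 14.8
grip_force: 66.3
```

servo_tool(series="1 0 0 0.2 0; 1 0 0 0 0")

```text
time_s: 10.68
position: [475.2, -247.7, 16.6]
orientation: [0.763, 0.647, 0.001, 0.004]
contact_force: [-1.7, -2.1, 10.1]
grip_width: 14.7
grip_force: 66.9
```

servo_tool(series="1 0 0 -0.8 0; 1 0 0 -0.8 0; 1 0 0 0 0; 1 0 0 0 0")

```text
time_s: 11.02
position: [471.8, -244.1, 29.5]
orientation: [0.763, 0.647, 0.0, 0.001]
contact_force: [-0.3, -0.1, -1.1]
grip_width: 14.7
grip_force: 64.2
```

```bash
python3 - <<'E'
from h import *
im,s=snap('wrist');st()
a=cv2.resize(im[:200,110:400,::-1],(800,552));cv2.imwrite('pics/w5.png',a)
E
```

```text
t 11.07 p [ 471.2 -243.6   28.9] x [ 0.163  0.987 -0.   ] z [ 0. -0. -1.] yaw 80.6 F [ 0.7 -0.6 -1.7] w 14.6 gf 64.2
```

View pics/w5.png

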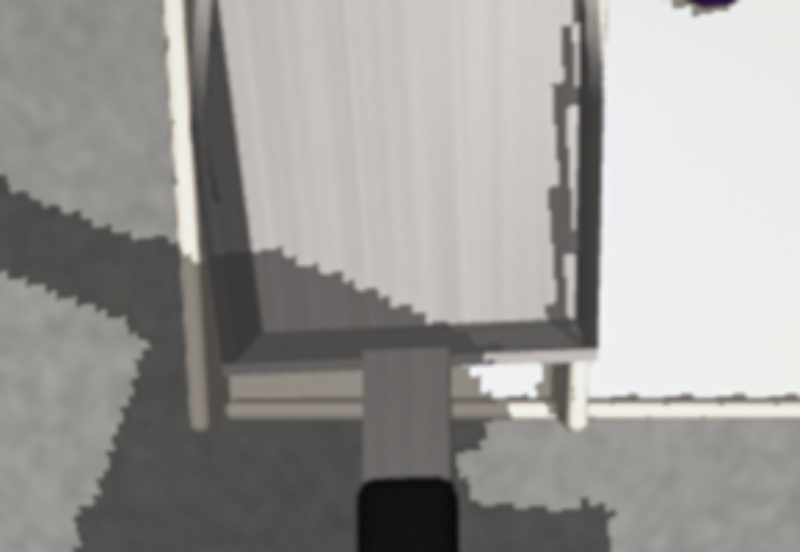

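```bash
python3 - <<'E'
from h import *
s=read_state();p=np.array(s['position']);o=R.from_quat(s['orientation']).as_matrix()
f=lambda c,r:(c/2.759+110,r/2.759)
for n,px,z in [('L28',f(199,425),28),('div28',f(577,425),28),('divfar',f(601,20),28),('Lfar',f(178,20),28),('low12 out',f(480,415),12),('backL',f(228,368),44),('backR',f(597,352),44),('gripfront',f(408,482),58)]:
    w=ray('wrist',px,z,s);print(n,np.round(w[:2]),'tool',np.round(o.T@(w-p),1))
E
```

```text
L28 [ 438. -199.] tool [ 38.7 -40.4   0.9]
div28 [ 512. -211.] tool [38.6 34.7  0.9]
divfar [ 524. -140.] tool [111.   35.5   0.9]
Lfar [ 450. -128.] tool [111.1 -39.6   0.9]
low12 out [ 494. -208.] tool [38.3 16.7 16.9]
backL [ 449. -188.] tool [ 51.4 -30.9 -15.1]
backR [ 514. -196.] tool [ 54.1  34.6 -15.1]
gripfront [ 478. -211.] tool [ 33.7   1.1 -29.1]
```

servo_tool(series="1 0 0 -1.2 0; 1 0 -0.55 0 2; 1 0 0 0 0; 1 0 0 0.8 0; 1 0 0 0.8 0")

```text
time_s: 11.48
position: [466.3, -242.7, 24.6]
orientation: [0.773, 0.634, 0.0, 0.001]
contact_force: [0.0, -0.0, -0.8]
grip_width: 14.8
grip_force: 64.2
```

servo_tool(series="1 0 0 0.5 0; 1 0 0 0.5 0; 1 0 0 0 0; 1 0 0 0 0")

```text
time_s: 11.82
position: [465.2, -242.1, 13.7]
orientation: [0.774, 0.634, -0.0, -0.001]
contact_force: [0.1, 0.8, -1.0]
grip_width: 14.9
grip_force: 64.1
```

No contact at 13.7, so the pan is inside the lane. I'll press down to seat it flat.

servo_tool(series="1 0 0 0.3 0; 1 0 0 0.2 0; 1 0 0 0 0; 1 0 0 0 0")

```text
time_s: 12.15
position: [465.8, -242.5, 9.6]
orientation: [0.774, 0.634, -0.0, -0.0]
contact_force: [0.5, 0.3, -1.7]
grip_width: 14.7
grip_force: 64.1
```

servo_tool(series="1 0 0 0.2 0; 1 0 0 0 0; 1 0 0 0 0")

```text
time_s: 12.4
position: [465.8, -242.4, 7.6]
orientation: [0.774, 0.634, -0.0, -0.0]
contact_force: [-0.7, -0.7, -0.7]
grip_width: 14.8
grip_force: 64.1
```

```bash
python3 - <<'E'
from h import *
im,s=snap('wrist','w6.png');st()
E
```

```text
t 12.45 p [ 465.8 -242.5    7.7] x [0.197 0.98  0.   ] z [ 0.  0. -1.] yaw 78.6 F [ 0.8  0.2 -2.1] w 14.9 gf 64.1
```

View pics/w6.png

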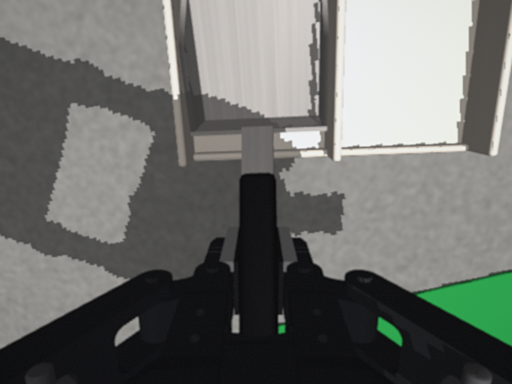

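```bash
python3 - <<'E'
from h import *
s=read_state();p=np.array(s['position']);o=R.from_quat(s['orientation']).as_matrix()
for a in (-6,-4,-2,0,2,4,6,8):
    c,d=np.cos(np.radians(a)),np.sin(np.radians(a))
    def T(x,z): # scoop coords rel grip -> tool; nose up a
        x,z=x+80,z-57; return proj('wrist',p+o@[c*x-d*z,0,-53-(d*x+c*z)],s)[1]
    print(a,'backtop',round(T(-32,24),1),'gripfront top',round(T(-45.2-3,32.6+5),1),'noselip',round(T(32,2),1))
E
```

```text
-6 backtop 147.8 gripfront top 184.0 noselip 25.3
-4 backtop 145.6 gripfront top 182.9 noselip 18.9
-2 backtop 143.5 gripfront top 181.9 noselip 12.4
0 backtop 141.4 gripfront top 181.0 noselip 5.8
2 backtop 139.4 gripfront top 180.1 noselip -0.8
4 backtop 137.6 gripfront top 179.4 noselip -7.6
6 backtop 135.8 gripfront top 178.7 noselip -14.4
8 backtop 134.1 gripfront top 178.1 noselip -21.3
```

servo_tool(series="-1 0 0 0 0; -1 0 0 0 0; -1 0 0 0 0; -1 0 0 0 0; -1 0 0 0 0")

```text
time_s: 12.87
position: [466.0, -242.6, 7.8]
orientation: [0.774, 0.634, 0.0, 0.0]
contact_force: [-0.0, 0.5, -0.8]
grip_width: 74.2
grip_force: 0.0
```

```bash
python3 - <<'E'
from h import *
s=st();p=np.array(s['position']);o=R.from_quat(s['orientation']).as_matrix()
for n,px,z in [('L28',(183,162),28),('div28',(337,157),28),('divfar',(340,5),28),('Lfar',(169.5,5),28),('R28',(494,152),28)]:
    w=ray('wrist',px,z,s);print(n,np.round(w[:2],1),'tool',np.round(o.T@(w-p),1))
K=0
import cv2
im,_=snap('wrist');g=im.max(2)
# handle edges & pan rows
for r in (180,195,210): 
    row=g[r,225:295]; d=np.where(row<45)[0]; print(r,d.min()+225 if len(d) else None,d.max()+225 if len(d) else None)
cv2.imwrite('pics/w7.png',im[:,:,::-1])
print('col258 profile',[(r,int(g[r,262])) for r in range(112,182,3)])
E
```

```text
t 12.87 p [ 466.  -242.6    7.8] x [ 0.197  0.98  -0.   ] z [ 0. -0. -1.] yaw 78.6 F [-0.   0.5 -0.8] w 74.2 gf 0.0
L28 [ 438.9 -198.2] tool [ 38.1 -35.3 -20.2]
div28 [ 512.6 -210.7] tool [ 40.5  39.4 -20.2]
divfar [ 522.8 -145.3] tool [106.5  36.6 -20.2]
Lfar [ 450.8 -130.7] tool [106.6 -36.9 -20.2]
R28 [ 587.1 -223.3] tool [ 42.8 115.  -20.2]
180 243 277
195 243 278
210 243 279
col258 profile [(112, 231), (115, 205), (118, 107), (121, 104), (124, 104), (127, 104), (130, 104), (133, 105), (136, 105), (139, 104), (142, 104), (145, 105), (148, 104), (151, 104), (154, 104), (157, 107), (160, 25), (163, 17), (166, 15), (169, 17), (172, 17), (175, 15), (178, 16), (181, 17)]
```

servo_tool(series="-1 0.6 0.35 -0.4 -2; -1 0 0 0 0; 0.6 0 0 0 0; 1 0 0 0 0; 1 0 0 0 0")

```text
time_s: 13.33
position: [470.4, -237.2, 11.7]
orientation: [0.762, 0.647, -0.0, -0.0]
contact_force: [-0.2, 0.3, 0.1]
grip_width: 51.5
grip_force: 0.0
```

servo_tool(series="1 0 0 0 0; 1 0 0 0 0; 1 0 0 0 0; 1 0 0 0 0; 1 0 0 0 0")

```text
time_s: 13.75
position: [470.3, -237.2, 11.7]
orientation: [0.763, 0.647, -0.0, -0.0]
contact_force: [-0.1, 0.1, 1.0]
grip_width: 14.8
grip_force: 61.5
```

```bash
python3 - <<'E'
from h import *
im,s=snap('wrist','w8.png');s=st()
E
```

```text
t 13.8 p [ 470.3 -237.2   11.7] x [0.163 0.987 0.   ] z [-0.  0. -1.] yaw 80.6 F [0.7 1.1 1.5] w 14.8 gf 61.5
```

View pics/w8.png

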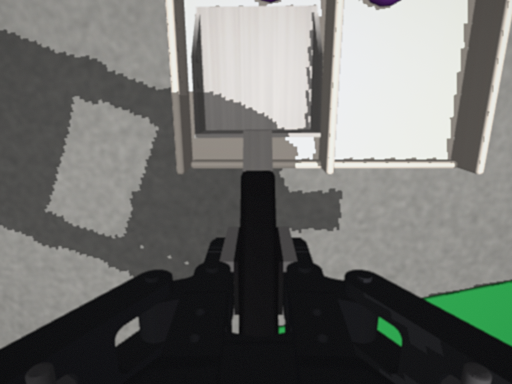

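servo_tool(series="1 0.6 0 0.03 0; 1 0.8 0 0 0; 1 0.8 0 0 0; 1 0.8 0 0 0; 1 0.8 0 0 0")

```text
time_s: 14.22
position: [477.1, -199.1, 11.7]
orientation: [0.762, 0.647, 0.0, 0.0]
contact_force: [-0.1, -2.3, 4.4]
grip_width: 14.5
grip_force: 61.8
```

servo_tool(series="1 0.8 0 0 0; 1 0.8 0 0 0; 1 0.8 0 0 0; 1 0.8 0 0 0; 1 0.8 0 0 0")

```text
time_s: 14.63
position: [483.5, -159.7, 11.6]
orientation: [0.762, 0.647, 0.0, 0.0]
contact_force: [-0.8, -2.2, 5.4]
grip_width: 14.5
grip_force: 62.0
```

servo_tool(series="1 0.6 0 0 0; 1 0.6 0 0 0; 1 0.5 0 0 0; 1 0.5 0 0 0; 1 0.5 0 0 0")

```text
time_s: 15.05
position: [487.8, -133.2, 11.6]
orientation: [0.762, 0.647, 0.0, 0.0]
contact_force: [-0.9, -1.8, 5.9]
grip_width: 14.6
grip_force: 62.1
```

```bash
cat > stones.py <<'E'
from h import *
def stones(n='wrist',fn=None):
    im,s=snap(n,fn);p=np.array(s['position']);o=R.from_quat(s['orientation']).as_matrix()
    hsv=cv2.cvtColor(im,cv2.COLOR_RGB2HSV);m=cv2.inRange(hsv,(130,70,25),(165,255,255))
    k,l,S,C=cv2.connectedComponentsWithStats(m)
    for i in range(1,k):
        if S[i][4]>8:
            w=ray(n,C[i],11,s);print(n,np.round(C[i]),'box',S[i][:4].tolist(),'A',S[i][4],'world',np.round(w[:2]),'tool',np.round(o.T@(w-p),0)[:2])
E
python3 - <<'E'
from stones import *
st();stones('wrist','w9.png');stones('scene');stones('side')
E
```

```text
t 15.05 p [ 487.8 -133.2   11.6] x [ 0.163  0.987 -0.   ] z [ 0. -0. -1.] yaw 80.6 F [-0.9 -1.8  5.9] w 14.6 gf 62.1
wrist [216.  26.] box [199, 0, 37, 52] A 1358 world [485. -29.] tool [103. -19.]
wrist [259.   4.] box [244, 0, 33, 11] A 244 world [508. -23.] tool [112.   2.]
wrist [298.   3.] box [284, 0, 30, 9] A 193 world [527. -25.] tool [113.  21.]
wrist [377.  18.] box [359, 0, 37, 39] A 1160 world [564. -38.] tool [106.  60.]
wrist [391.  74.] box [375, 54, 33, 40] A 1043 world [570. -65.] tool [80. 70.]
wrist [429. 138.] box [410, 123, 40, 31] A 944 world [ 588. -102.] tool [47. 94.]
wrist [366. 193.] box [348, 179, 37, 29] A 795 world [ 552. -127.] tool [16. 62.]
scene [275. 184.] box [272, 179, 8, 14] A 40 world [493. -27.] tool [105. -12.]
scene [241. 188.] box [239, 186, 5, 4] A 16 world [ 552. -130.] tool [13. 63.]
scene [244. 198.] box [242, 197, 4, 4] A 11 world [ 588. -103.] tool [45. 94.]
scene [256. 198.] box [254, 196, 5, 4] A 16 world [570. -67.] tool [78. 70.]
scene [264. 199.] box [262, 198, 5, 3] A 15 world [565. -40.] tool [104.  61.]
```

servo_tool(series="1 0.4 0 0 0; 1 0.3 0 0 0; 1 0.3 0 0 0; 1 0.2 0 0 0; 1 0 0 0 0")

```text
time_s: 15.62
position: [489.7, -121.8, 11.6]
orientation: [0.762, 0.647, -0.0, 0.0]
contact_force: [0.6, -1.8, 5.0]
grip_width: 14.4
grip_force: 62.0
```

```bash
python3 - <<'E'
from stones import *
st();stones('wrist','w10.png');stones('scene')
E
```

```text
t 15.62 p [ 489.7 -121.8   11.6] x [ 0.162  0.987 -0.   ] z [ 0. -0. -1.] yaw 80.7 F [ 0.6 -1.8  5. ] w 14.4 gf 62.0
wrist [247.  24.] box [197, 0, 123, 74] A 4406 world [502. -19.] tool [103.  -4.]
wrist [374.  42.] box [357, 23, 36, 40] A 1137 world [564. -38.] tool [95. 60.]
wrist [389.  97.] box [373, 78, 32, 39] A 987 world [570. -65.] tool [69. 70.]
wrist [426. 159.] box [407, 145, 40, 29] A 893 world [ 588. -102.] tool [36. 94.]
wrist [364. 213.] box [347, 199, 35, 28] A 760 world [ 552. -127.] tool [ 5. 62.]
scene [276. 184.] box [272, 179, 9, 14] A 43 world [492. -26.] tool [ 95. -13.]
scene [241. 188.] box [239, 186, 5, 4] A 17 world [ 552. -129.] tool [ 3. 62.]
scene [244. 198.] box [242, 197, 4, 4] A 11 world [ 588. -103.] tool [34. 94.]
scene [256. 198.] box [254, 196, 5, 4] A 15 world [571. -67.] tool [68. 71.]
scene [264. 199.] box [262, 198, 5, 3] A 15 world [565. -40.] tool [93. 61.]
```

servo_tool(series="1 0.3 0 0 0; 1 0.3 0 0 0; 1 0.2 0 0 0; 1 0.1 0 0 0; 1 0 0 0 0")

```text
time_s: 16.13
position: [490.8, -117.4, 12.4]
orientation: [0.761, 0.648, -0.003, 0.003]
contact_force: [-5.9, -16.5, 9.1]
grip_width: 14.6
grip_force: 62.4
```

```bash
python3 - <<'E'
from stones import *
st();stones('wrist','w11.png')
E
```

```text
t 16.13 p [ 490.8 -117.4   12.4] x [ 0.159  0.987 -0.008] z [-0.001 -0.008 -1.   ] yaw 80.9 F [ -5.9 -16.5   9.1] w 14.6 gf 62.4
wrist [249.  31.] box [199, 1, 119, 82] A 4868 world [504. -18.] tool [100.  -3.]
wrist [373.  52.] box [356, 33, 36, 40] A 1104 world [564. -38.] tool [90. 60.]
wrist [388. 106.] box [372, 87, 32, 39] A 959 world [570. -65.] tool [64. 70.]
wrist [424. 167.] box [405, 153, 39, 29] A 876 world [ 588. -101.] tool [31. 93.]
wrist [362. 220.] box [345, 206, 35, 28] A 741 world [ 552. -127.] tool [ 0. 62.]
```

servo_tool(series="1 -0.3 0 0 0; 1 0 0 0 0")

```text
time_s: 16.35
position: [490.4, -117.6, 11.8]
orientation: [0.763, 0.647, -0.001, 0.001]
contact_force: [-2.8, -7.3, 5.8]
grip_width: 14.7
grip_force: 62.1
```

```bash
cat >> stones.py <<'E'
def ascii(im,r0,r1,c0,c1,k=4):
    hsv=cv2.cvtColor(im,cv2.COLOR_RGB2HSV)
    for r in range(r0,r1,k):
        print('%3d '%r+''.join('#' if 130<=hsv[r,c,0]<=165 and hsv[r,c,1]>70 else '.:-=+o*WW'[::-1][min(8,int(im[r,c].max())//29)] for c in range(c0,c1,k//2)))
E
python3 - <<'E'
from stones import *
im,s=snap('wrist','w12.png');st();ascii(im,0,150,176,346)
E
```

```text
t 16.4 p [ 490.4 -117.6   11.7] x [ 0.163  0.987 -0.002] z [-0.    -0.002 -1.   ] yaw 80.6 F [-2.6 -7.3  6.9] w 14.4 gf 62.1
  0 o******************************************************************************o-..-*
  4 ooo*************############***********#########**********###########**********+-..-*
  8 oooo:.....:::-################=:::::+#############=::::=##############:.==+****=:.::.
 12 oooo:.....::=##################+::-################-::o################.=++****=:.::.
 16 oooo:....::-####################==#################+=##################-:++****-:.::.
 20 ooo*-....:-+###########################################################--+o***o-..::.
 24 ooo*-....-=+##########################################################+-==o***o-..::.
 28 *ooo=....-=+##########################################################===+o***o:..::.
 32 oooo=....==**#################=-o################o-o################**+==+o***o:..:..
 36 oooo+...:++**++o############+-::+o##############+::+##############+:=Wo+++o***+:..:..
 40 ooooo...:oo*o::=--+o####o++=::::::+###########o-::::-+#########+-:-oo**
[... 1744 characters left out ...]
ooooooooooooooooooooooooooooo===oo=::::::::::::::::+******o**=..::....
124 =+o****+=o*****oooooooooooooooooooooooooooooooooo+.:::::::::::::-=-o*****oo*-..::....
128 ++o****+=+**W**ooooooooooooooooooooooooooooooooooooo===-:::::::-+o-o*****ooo-..:.....
132 =+o****+=+************************oooooooooooooo**********ooooooooooooooo*oo-..:.....
136 ++o****=-+oooooooooooooooooooooooooooooooooooooooooo++++=:::::::::::::::=*oo:..:.....
140 =+o**ooo=.....-:::.:++===========+oooooooooooooo+=++-...............:+=+*o*o-..:.....
144 :.:oo**o++++++=--===....:::...:==+oooooooooooooo+=+:.................==+*o*+:..:.....
148 +=+****o+===========++==+====+-.:+oooooooooooooo+++:.................=+o*o*+:..:.....
```

servo_tool(series="1 -0.05 0 -0.3 0; 1 0 0 -0.5 0; 1 0 0 -0.7 0; 1 0 0 -0.9 0; 1 0 0 -0.9 0")

```text
time_s: 16.82
position: [489.4, -116.4, 44.5]
orientation: [0.762, 0.647, -0.001, -0.0]
contact_force: [-1.2, -3.7, -3.0]
grip_width: 14.7
grip_force: 61.2
```

servo_tool(series="1 0 0 -0.9 0; 1 0.1 0 -0.6 0; 1 0.3 0 -0.2 0; 1 0.4 0 0 0; 1 0.4 0 0 0")

```text
time_s: 17.23
position: [492.5, -103.6, 61.6]
orientation: [0.763, 0.647, 0.0, -0.0]
contact_force: [-0.4, -0.1, -1.5]
grip_width: 14.6
grip_force: 61.2
```

servo_tool(series="1 0.2 0 0 0; 1 0.1 0 0 0; 1 0 0 0.3 0; 1 0 0 0.5 0; 1 0 0 0.5 0")

```text
time_s: 17.65
position: [493.1, -101.9, 48.2]
orientation: [0.762, 0.647, 0.0, 0.0]
contact_force: [-1.1, -3.4, 8.4]
grip_width: 14.5
grip_force: 62.0
```

```bash
python3 - <<'E'
from stones import *
st();stones('wrist','w13.png')
snap('scene','s2.png')
for n in('scene','side'):
    if n=='side': snap(n,'d2.png')
    for q,z in (('barrel',48),('lid_knob',25)):
        for b in boxes_of(q,n)[:3]: print(n,q,np.round(b['position']),round(b['confidence'],2),np.round(ray(n,b['position'],z)[:2]))
E
```

```text
t 17.65 p [ 493.1 -101.9   48.2] x [ 0.163  0.987 -0.   ] z [ 0. -0. -1.] yaw 80.6 F [-1.1 -3.4  8.4] w 14.5 gf 62.0
wrist [247.  27.] box [197, 0, 122, 81] A 4812 world [506.   7.] tool [110.  -5.]
wrist [351.  87.] box [338, 72, 28, 31] A 673 world [564. -37.] tool [75. 60.]
wrist [364. 130.] box [351, 115, 26, 31] A 607 world [570. -65.] tool [49. 70.]
wrist [395. 179.] box [380, 168, 32, 24] A 570 world [ 588. -101.] tool [16. 94.]
wrist [345. 222.] box [331, 212, 29, 22] A 498 world [ 552. -127.] tool [-15.  62.]
scene barrel [341. 196.] 0.79 [482. 197.]
scene lid_knob [438. 239.] 0.89 [501. 526.]
scene lid_knob [392. 222.] 0.6 [497. 379.]
side barrel [203. 166.] 0.67 [498. 206.]
side lid_knob [171. 135.] 0.68 [460. 496.]
side lid_knob [183. 154.] 0.47 [461. 346.]
```

servo_tool(series="1 0 0 0.5 0; 1 0 0 0.5 0; 1 0 0 0.5 0; 1 0 0 0.5 0; 1 0 0 0.3 0")

```text
time_s: 18.42
position: [494.9, -104.3, 26.6]
orientation: [0.762, 0.647, 0.0, 0.003]
contact_force: [-1.3, -6.0, 7.7]
grip_width: 14.5
grip_force: 60.3
```

```bash
python3 - <<'E'
from stones import *
im,s=snap('wrist','w14.png');st();ascii(im,0,200,176,346,6)
E
```

```text
t 18.47 p [ 494.8 -104.2   26.3] x [ 0.162  0.987 -0.003] z [ 0.004 -0.004 -1.   ] yaw 80.7 F [-1.6 -5.9  7.4] w 14.6 gf 60.3
  0 =++o*=oo*#######oo=--=*##########o:=o*##########oo*o++===
  6 =+oo*=--o######o:-----ooo*##**o---:-:o*#######==-o**++===
 12 ++o**o-##########--------+==-:----:-:--=oooo+---o=**o+=+=
 18 .:****############-----------:----:-::---:------o***o+--:
 24 :-****############+---------------:-::----------o****o:::
 30 *****#############+---------------:--:----------o********
 36 -****#############o----------------------------+-********
 42 :o****###########*----------------:------------o-****-...
 48 :o*****##########=-----------------------------o=****....
 54 :o*****-+#####*--------------------------------o*****....
 60 .o*****---===----------------------------------o****o....
 66 .+*****=---------------------------------------o****=...-
 72 .=o****=--------------------------------------o-****:..=#
 78 .-o****+--------------------------------------o=****..=+#
 84 .-o****o--------------------------------------oo****..=+#
 90 -+******--------------------------------
[... 433 characters left out ...]
.....+o*=.:.......
138 =++ooo+::--...+::.====+oooooooooo..........=+o*=.:.......
144 o=+**o=========+====+=+oooooooooo..........-+o*-.:.......
150 *++***================+oooooooooo..........:+o*-.:.......
156 *++***+=++==============ooooooooo..........:+**:.:.......
162 *++o**++==+=+==+=++=+=+o-::------..........=+**:.:.......
168 *++o**++==+=++===+=+==WWWWWWWWWWW+.........-+oo..:.......
174 *+=o**+=+++=+==+==+++oWWWWWWWWWWWW.........:+oo..........
180 *o=o**++++=+======+==oWWWWWWWWWWWW+:.......++*o..........
186 *o=+**+++=+++++++++++oWWWWWWWWWWWW=+=.+====+o*+..++=-:...
192 *o=+**o+++++=++++++++oWWWWWWWWWWWW++++++++++o*+..+++:....
198 **++**o++++++++++++++oWWWWWWWWWWWW++++++++++o*=.=+++=....
```

servo_tool(series="1 0 0 -0.5 0; 1 0 0 -1.5 0; 1 0 0 -2.5 0; 1 0 0 -2.5 0; 1 0 0 -2 0")

```text
time_s: 18.88
position: [492.4, -101.6, 116.0]
orientation: [0.762, 0.647, -0.0, -0.0]
contact_force: [0.6, 0.7, -1.4]
grip_width: 15.0
grip_force: 59.5
```

servo_tool(series="1 0 0 -1 0; 1 0 0 -0.5 0; 1 0 0 0 0")

```text
time_s: 19.13
position: [493.1, -101.7, 130.8]
orientation: [0.762, 0.647, 0.0, 0.001]
contact_force: [0.6, 0.1, -2.0]
grip_width: 14.7
grip_force: 59.5
```

```bash
python3 - <<'E'
from tray import *
a=np.linspace(0,2*np.pi,40)
P=[(61.5*np.cos(t),61.5*np.sin(t),95) for t in a]+[(61.5*np.cos(t),61.5*np.sin(t),85) for t in a]+[(58.5*np.cos(t),58.5*np.sin(t),0) for t in a]
for n,f,c in (('scene','scene0.png',(341,196)),('side','side0.png',(203,168)),('scene','s2.png',(341,196))):
    im=cv2.imread('pics/'+f);g=im.max(2)
    for th in (50,65):
        m=np.uint8(g<th)*255;M=np.zeros_like(m);M[c[1]-35:c[1]+35,c[0]-35:c[0]+35]=255;m&=M
        k,l,S,C=cv2.connectedComponentsWithStats(m);i=1+np.argmax(S[1:,4]);m=np.uint8(l==i)*255
        cs,_=cv2.findContours(m,0,2);cv2.fillPoly(m,[cv2.convexHull(cs[0])],255)
        print(n,f,th,S[i],hullfit(P,m,n,None,[490,200,0],(10,10,.01)))
st()
E
```

```text
Traceback (most recent call last):
  File "tray.py", line 13, in hullfit
    r=minimize(f,g,method='Nelder-Mead',options=dict(initial_simplex=np.array(sx),xatol=.05,fatol=1e-5,maxiter=150))
  File "tray.py", line 10, in f
    z=np.zeros(m.shape,np.uint8);cv2.fillPoly(z,[np.int32(np.round((poly(p)+.5)*4))],1);z=z>0
                                                                    ~~~~^^^
  File "tray.py", line 6, in poly
    c,d=np.cos(p[2]),np.sin(p[2]);Q=[proj(n,[p[0]+c*a[0]-d*a[1],p[1]+d*a[0]+c*a[1],a[2]],s) for a in P]
                                     ~~~~^^^^^^^^^^^^^^^^^^^^^^^^^^^^^^^^^^^^^^^^^^^^^^^^^^
  File "h.py", line 19, in proj
    K,W=cam(n,s);p=K@(W[:3,:3]@np.array(P,float)+W[:3,3]);return p[:2]/p[2]
        ~~~^^^^^
  File "h.py", line 9, in cam
    c=get_calibration(n); K=np.array([[c['fx'],0,c['cx']],[0,c['fy'],c['cy']],[0,0,1]])
ValueError: time passes only in moves, steps and waits
```

```bash
python3 - <<'E'
s=open('h.py').read()
s=s.replace("def cam(n,s=None):\n    c=get_calibration(n);","_c={}\ndef cam(n,s=None):\n    if n not in _c:_c[n]=get_calibration(n)\n    c=_c[n];")
open('h.py','w').write(s)
E
cat > bar.py <<'E'
from tray import *
a=np.linspace(0,2*np.pi,40)
P=[(61.5*np.cos(t),61.5*np.sin(t),95) for t in a]+[(61.5*np.cos(t),61.5*np.sin(t),85) for t in a]+[(58.5*np.cos(t),58.5*np.sin(t),0) for t in a]
for n,f,c in (('scene','scene0.png',(341,196)),('side','side0.png',(203,168)),('scene','s2.png',(341,196))):
    im=cv2.imread('pics/'+f);g=im.max(2)
    for th in (50,65):
        m=np.uint8(g<th)*255;M=np.zeros_like(m);M[c[1]-35:c[1]+35,c[0]-35:c[0]+35]=255;m&=M
        k,l,S,C=cv2.connectedComponentsWithStats(m);i=1+np.argmax(S[1:,4]);m=np.uint8(l==i)*255
        cs,_=cv2.findContours(m,0,2);cv2.fillPoly(m,[cv2.convexHull(cs[0])],255)
        print(n,f,th,S[i],hullfit(P,m,n,None,[490,200,0],(10,10,.01)))
st()
E
python3 bar.py
```

```text
scene scene0.png 50 [ 320  178   40   44 1226] (array([ 4.97264100e+02,  1.95868826e+02, -2.46338870e-04]), np.float64(0.06091453903620392))
scene scene0.png 65 [ 320  177   40   46 1292] (array([4.96418417e+02, 1.96044847e+02, 2.32804155e-03]), np.float64(0.04576340564879244))Traceback (most recent call last):
  File "bar.py", line 8, in <module>
    k,l,S,C=cv2.connectedComponentsWithStats(m);i=1+np.argmax(S[1:,4]);m=np.uint8(l==i)*255
                                                    ~~~~~~~~~^^^^^^^^^
    return _wrapfunc(a, 'argmax', axis=axis, out=out, **kwds)
    return bound(*args, **kwds)
ValueError: attempt to get argmax of an empty sequence
```

servo_tool(series="1 1 -0.3 0 0; 1 2 -0.4 0 0; 1 2.5 -0.5 0 0; 1 2.5 -0.5 0 0; 1 2.5 -0.5 0 0")

```text
time_s: 19.55
position: [486.0, 7.2, 128.2]
orientation: [0.763, 0.647, -0.001, -0.002]
contact_force: [0.9, 0.0, -1.4]
grip_width: 14.7
grip_force: 59.4
```

servo_tool(series="1 2.5 -0.5 0 0; 1 2.5 -0.5 0 0; 1 2 -0.5 0 0; 1 1.5 -0.4 0 0; 1 1 -0.3 0 0")

```text
time_s: 19.97
position: [479.5, 104.9, 128.3]
orientation: [0.762, 0.648, -0.002, -0.001]
contact_force: [0.2, -0.0, -2.0]
grip_width: 14.4
grip_force: 59.4
```

servo_tool(series="1 0.5 -0.1 0 0; 1 0 0 0 0; 1 0 0 0 0")

```text
time_s: 20.22
position: [481.2, 107.7, 129.7]
orientation: [0.762, 0.647, -0.001, -0.0]
contact_force: [0.0, 0.0, -1.3]
grip_width: 15.0
grip_force: 59.4
```

```bash
python3 - <<'E'
from stones import *
im,s=snap('wrist','w15.png');st();ascii(im,0,300,60,460,8)
E
```

```text
t 20.27 p [481.5 107.4 129.9] x [ 0.163  0.987 -0.001] z [-0.001 -0.001 -1.   ] yaw 80.6 F [ 0.3 -0.1 -1.4] w 14.6 gf 59.4
  0 ---------:------------------+WW-+-###########..#########..........+=-WWW-::-::-:-:--::-:---------:--
  8 ---------------::------:---+WWW=o#######################-........=o+-WWWW--------:-:------:---------
 16 ------------------::--:---:WWWW+*#######################+#####...=oo=WWWWW-:------------------------
 24 ---------:-----:------:--:*WWWWooo+#########:=##################.=oo+WWWWW=-:----:-:--:------:::-::-
 32 ---------:------:-----:---WWWWWooo..-++##+==..o#######o#########::ooo-WWWW*-::::--::::--:::-::-:--::
 40 -----------------::-::---=WWWW=o*o...#####-.....:++==.o#########:=ooo:*WWWW----:-:----::::--:-:::---
 48 -----------:--:---------:=WWWW-ooo:+#######+..........+########::oooo:=WWWW:-:::::::::-:-:--:-:---:-
 56 :---:--:--:--:---::---:--+WWWW-ooo+#########...........--+###:..=+oo+:=WWWW-:-:---:-:-:--:::::::::--
 64 ::--:--:-------:--:::---:-WWWW-=ooo#########....................=ooo=:=WWWW:::-::-::::---:---::-:--:
 72 -::-::----:----::::-:::--:WW
[... 2312 characters left out ...]
:::::::=WWWoooWWWWWWWWWWWWoooWWW+:--:-::-::::::-:::::::::::::::::::::-
256 --:ooo+==::------:---:-:::::::::::::-WWW*oooWWWWWWWWWWWWooo*WWW-::::-:::::-:::::::::::::::-:--:---:-
264 ----::-----:--:------:-::-::---::::+WWWWWWo+WWWWWWWWWWWW+oWWWWWW+:::::::::::::-::::::::-:-::-:::::::
272 ::::---:----:---:---:+WWWWW*:::-::WWWWWWWWW*WWWWWWWWWWWW*WWWWWWWWW++++++WWWWWWo+=++=++==::::::-:-:::
280 -::----::-::----:+WWWWWWWWWW*oWWWWWWWWWWWWWWWWWWWWWWWWWWWWWWWWWWWWWWWWWWWWWW*WWWWW*+++++++---:::-::-
288 -:--:-::--:-:=WWWWWWWWWWWWWWWWWWWWWWWWWWWWWWWWWWWWWWWWWWWWWWWWWWWWWWWWWWWWWWWWWWWWWWWWo+++++--:::-::
296 -:::-::::-WWWWWWWWWWWWWWWWWWWWWWWWWWWWWWWWWWWWWWWWWWWWWWWWWWWWWWWWWWWWWWWWWWWWWWWWWWWWWWWo.::----::-
```

```bash
python3 - <<'E'
from h import *
s=read_state();p=np.array(s['position']);o=R.from_quat(s['orientation']).as_matrix()
for n,px,z in [('L',(160,60),95),('R',(361,54),95),('near',(255,157),95),('in near',(248,129),95)]:
    w=ray('wrist',px,z,s);print(n,np.round(w[:2]),'tool',np.round(o.T@(w-p),1))
for b in boxes_of('barrel','wrist')[:2]:print(b,ray('wrist',b['position'],95,s))
for x in (80,85,90,95):print(x,[np.round(proj('wrist',p+o@[x+61.5*np.cos(t),61.5*np.sin(t),130-95],s)).tolist() for t in (np.pi,2.36,1.57,-1.57)])
E
```

```text
L [439. 207.] tool [ 90.9 -58.3  34.9]
R [560. 190.] tool [94.2 63.5 34.8]
near [486. 139.] tool [31.5 -0.8 34.9]
in near [484. 157.] tool [49.6 -5.2 34.9]
{'position': [284.7, 123.9], 'confidence': 0.82} [508.06110484 156.41279128  95.        ]
80 [[256.0, 176.0], [323.0, 149.0], [356.0, 79.0], [156.0, 79.0]]
85 [[256.0, 169.0], [323.0, 142.0], [356.0, 70.0], [156.0, 70.0]]
90 [[256.0, 161.0], [323.0, 134.0], [357.0, 61.0], [155.0, 62.0]]
95 [[256.0, 154.0], [324.0, 126.0], [358.0, 52.0], [154.0, 53.0]]
```

servo_tool(series="1 0.2 0.25 0.6 0; 1 0.2 0 1.2 0; 1 0.2 0 1.6 0; 1 0.2 0 1.6 0; 1 0.1 0 1 0")

```text
time_s: 20.73
position: [485.0, 115.8, 68.6]
orientation: [0.763, 0.647, -0.001, -0.001]
contact_force: [0.3, -0.3, -1.8]
grip_width: 14.7
grip_force: 59.4
```

servo_tool(series="1 0 0 0.3 0; 1 0.2 0 0 0; 1 0.3 0 0 0; 1 0.2 0 0 0")

```text
time_s: 21.07
position: [485.3, 119.2, 67.4]
orientation: [0.761, 0.649, -0.004, 0.002]
contact_force: [-3.5, -17.3, 1.8]
grip_width: 14.8
grip_force: 59.7
```

servo_tool(series="1 0.3 0 -0.8 0; 1 0.35 0 -0.85 0; 1 0 0 0 0")

```text
time_s: 21.32
position: [487.2, 127.4, 85.4]
orientation: [0.762, 0.648, -0.003, 0.001]
contact_force: [-3.4, -8.4, -0.7]
grip_width: 14.6
grip_force: 58.9
```

```bash
python3 - <<'E'
from stones import *
im,s=snap('wrist','w16.png');st();ascii(im,0,190,150,370,8)
E
```

```text
t 21.37 p [487.  127.2  85. ] x [ 0.16   0.987 -0.006] z [-0.002 -0.005 -1.   ] yaw 80.8 F [-3.2 -8.8  0.6] w 14.6 gf 58.9
  0 --WWWWWWWWW...............................*WWWWWWWW----
  8 -WWWWWWWWW-................................=WWWWWWWW+--
 16 WWWWWWWW---:.............................=::-WWWWWWWW=:
 24 WWWWWW+---=-:.#######.....#####:..........=:---WWWWWWW=
 32 WWWWW+---W+=###########.########-........+o-o---WWWWWWW
 40 WWWW=--=WW+o#####################........+*=W*---WWWWWW
 48 WWWo--+WWWoo*#########+###############...oooWW*---WWWWW
 56 WWW---WWWWo*o.=#####=-.+###############===ooWWWo--oWWWW
 64 WW=--oWWWWo**..+###+.....++=..+#########.oooWWWW---WWWW
 72 WW---WWWWWooo.#######..........o#######-:oooWWWW+--*WWW
 80 WW---WWWWW*oo########+..........==####..+oooWWWWo--*WWW
 88 WW--=WWWWW***########:..................=*ooWWWW*--*WWW
 96 WWoooWWWWWW**o#######:..................=oooWWWWo--*WWW
104 WW*oo*WWWWW**o+=oo+=++:.................:*ooWWWW---WWWW
112 WWWoo*WWWWW**o+=++=++++.................+oo*WWW*:-+WWWW
120 WWWWoo*WWWW***++++=++...................+oo*WWW---WWWWW
128 WWWW*oo*WWW***ooooooooooo==+o==++++++++o+oo*WW-::WWWWWW
136 WWWWW*oo*WW++++++++++++=::::.::............+W-::WWWWWW-
144 WWWWWWWoooWWWWWWWWWWWWW*.:::.:.WWWWWWWWWWWWo:--WWWWWW--
152 o*WWWWWWooo*WWWWWWWWWWWo+-::.:.WWWWWWWWWW*---oWWWWWW--:
160 =ooWWWWWWWooooWWWWWWWWWo++.:.:.WWWWWWWW*---+WWWWWW+----
168 --oo*WWWWWWW*oooo*WWWWW*++++-::WWWWW+---:*WWWWWWW-:----
176 --oooo*WWWWWWWW*oooooo*WWWWWWWW*o=----WWWWWWWW*--------
184 --oooooooWWWWWWWWWWW*ooWWWWWWWWW*WWWWWWWWWWW+:----:--:-
```

servo_tool(series="1 0.45 0 -0.75 0; 1 0.46 0 -0.75 0; 1 0.55 0 -0.7 0; 1 0.55 0 -0.65 0; 1 0 0 0 0")

```text
time_s: 21.78
position: [491.1, 149.1, 113.8]
orientation: [0.762, 0.648, -0.001, 0.001]
contact_force: [-2.4, -3.9, -0.0]
grip_width: 14.6
grip_force: 58.9
```

servo_tool(series="1 0.64 0 -0.6 0; 1 0.64 0 -0.6 0; 1 0.72 0 -0.5 0; 1 0.72 0 -0.5 0; 1 0 0 0 0")

```text
time_s: 22.2
position: [495.1, 176.6, 135.1]
orientation: [0.762, 0.648, -0.001, 0.0]
contact_force: [-3.8, -5.8, -1.7]
grip_width: 14.6
grip_force: 59.0
```

servo_tool(series="1 0.8 0 -0.4 0; 1 0.8 0 -0.4 0; 1 0.8 0 -0.3 0; 1 0.8 0 -0.3 0; 1 0 0 0 0")

```text
time_s: 22.62
position: [500.7, 208.9, 149.0]
orientation: [0.762, 0.647, 0.0, -0.0]
contact_force: [-2.6, -4.3, 0.5]
grip_width: 14.5
grip_force: 58.4
```

```bash
python3 - <<'E'
from stones import *
im,s=snap('wrist','w17.png');st();ascii(im,0,290,120,400,8);stones('scene')
E
```

```text
t 22.67 p [500.6 208.4 148.8] x [0.162 0.987 0.   ] z [-0.  0. -1.] yaw 80.7 F [-2.8 -2.8  1.3] w 14.7 gf 58.4
  0 :::-::--...........................:-::-:::::::-::::::::::::---::-::::
  8 ::---:::..........................---:-::::::::-::-::--:-::::::::-:::-
 16 :-::::::::.......................-:::-:::::::::::::-:::-::::::::::--::
 24 -:::::::---.....................:::::::::::::::-::::::::::::::::::::::
 32 --:-::::::::-.................::::::::::::::::::::::::::::::::::::::::
 40 ::::-::::::::::::.........:-::::::::::::::::::::::::::::::::----::::::
 48 :::::::::::::::::-::::::::::::::::::::::::::::::::::::::::::::::::::::
 56 ::::::::::::::::::::::::::::::::::::::::::::::::::::::::::::::-:::::::
 64 ::::::::::::::::::::::--:-::::::::::::::::::::::::::::::::::::::::::::
 72 -:::::::::::::::::::::::::::::::::::::::::::::-:::::::::::::::::::::::
 80 ::::::::::::::::::::::::::::::::::::::::::::::::-:::::::::::::::::::::
 88 :::::::::::::::::::::::::::::::::::::::::::::::::::::-::::::::::::::::
 96 :::::::::::::::::::=++=++-::::::::::::::::::::::::::::::::::::::::::::
104 ::::::::::
[... 1494 characters left out ...]
::::::::::::::::=WWWWWWo=WWWWWWWWWWWW=oWWWWWW+:::::::::::::::::-::
272 ::::-:+WWWWWW-:::::WWWWWWWWW*WWWWWWWWWWWW*WWWWWWWWW:::::-WWWWWW+::::::
280 ::=WWWWWWWWWWWoWWWWWWWWWWWWWWWWWWWWWWWWWWWWWWWWWWWWWWWWoWWWWW**WWWW+::
288 WWWWWWWWWWWWWWWWWWWWWWWWWWWWWWWWWWWWWWWWWWWWWWWWWWWWWWWWWWWWWWWWWWWWWW
scene [241. 188.] box [239, 186, 5, 4] A 16 world [ 552. -130.] tool [-325.  106.]
scene [354. 196.] box [349, 187, 10, 18] A 97 world [437. 234.] tool [ 15. -67.]
scene [244. 198.] box [242, 197, 4, 4] A 11 world [ 588. -103.] tool [-293.  137.]
scene [256. 198.] box [254, 196, 5, 4] A 16 world [570. -67.] tool [-260.  113.]
scene [264. 199.] box [262, 198, 5, 3] A 15 world [565. -40.] tool [-234.  104.]
```

servo_tool(series="1 -0.8 0 0 0; 1 -0.8 0 0 0; 1 -0.6 0 0 0; 1 0 0 0 0; 1 0 0 0 0")

```text
time_s: 23.13
position: [497.9, 186.0, 148.7]
orientation: [0.763, 0.646, 0.001, 0.0]
contact_force: [0.3, -0.0, -0.7]
grip_width: 14.3
grip_force: 58.4
```

```bash
python3 - <<'E'
from stones import *
im,s=snap('wrist','w18.png');st();ascii(im,90,260,160,340,6);stones('scene')
E
```

```text
t 23.18 p [497.9 186.2 148.7] x [0.164 0.986 0.001] z [ 0.001  0.001 -1.   ] yaw 80.6 F [ 0.7 -0.3 -0.9] w 13.9 gf 58.4
 90 ::::::::::::::::::::::::::::::::::::::::::::::::::::::::::::
 96 :::::::::::++-==:-===:::=***WWWW*WWW**+-::::::::::::::::::::
102 ::::::==+oooo+o++ooWWW**WWWWWWWWWWWWWWWW****=:::::::::::::::
108 ::-=+++o+oo++++oWWWWWWWWW+:::::::::::-+WWWWW***+::::::::::::
114 =+o+++o+o++o+WWWWWWW*o:::::--=+oo+=-:::::::*WWW***=:::::::::
120 +oooooo+oo+*WWWWW*oo+ooWW######*******WW*-:::-WWWW**-:::::::
126 ++oooo+++*WWWWW*ooo*WWWWW######**********WWW-:::oWWW**::::::
132 ooo+o+ooWWWWW*oooWWWWWWWWWW##W**W*W**W**WWWWWW=:::WWWWW-::::
138 ++++o++WWWWW*oo*WWWWWWWWWWWWWWWWWWWWWWW#####WWWW-::oWWWW-:::
144 ooo++oWWWWWoooWWWWW+++oooooooo++++++oo+===##+oo*W=::+WWWW=::
150 +oo++*WWWW*ooWWWWWo++=++++=====+=:...:..:.::::::WW+::oWW**::
156 :-++oWWWWWoo*WWWWWoo==++====++=+++=.....:.::.=:++WW-::WWWW+:
162 ::-+*WWWW*ooWWWWWooo==++====+==+++==+:..:.:::-=oo*Wo::oWWWW:
168 :::-WWWWWoooWWWWWoo+==++====+==+=+==+=-.:..::-:oo*WW::+WWWW-
174 :::-WWWWWoooWWWWWo*+===+====+==+===+==+.:..:::=oo*WW+:=WWWW=
180 :
[... 611 characters left out ...]
WWWWWWWWWWWWWooooWWWW*W=:::::::::
240 ++--:::::::::::-*WWWWWooooWWWWWWWWWWWWWWooooWWWW=:::::::::::
246 :::::::::::::::::WWWW*ooooWWWWWWWWWWWWWW*ooooWWWW=::::::::::
252 ::::::::::::::-:oWWWWoooo*WWWWWWWWWWWWWWWoooo*WWWW::::::::::
258 :::::::::::::::=WWWW*ooooWWWWWWWWWWWWWWWWoooooWWWW*:::::::::
scene [241. 188.] box [239, 186, 5, 4] A 16 world [ 552. -130.] tool [-303.  105.]
scene [244. 198.] box [242, 197, 4, 4] A 11 world [ 588. -103.] tool [-271.  136.]
scene [256. 198.] box [254, 196, 5, 4] A 16 world [570. -67.] tool [-238.  113.]
scene [264. 199.] box [262, 198, 5, 3] A 15 world [565. -40.] tool [-212.  103.]
scene [337. 203.] box [334, 201, 7, 5] A 26 world [486. 192.] tool [  4. -13.]
```

servo_tool(series="1 -1 0 -0.3 0; 1 -1 0 -0.3 0; 1 -1 0 -0.2 0; 1 -1 0 0 0; 1 -0.6 0 0 0")

```text
time_s: 23.65
position: [489.6, 139.3, 156.7]
orientation: [0.763, 0.647, 0.0, 0.0]
contact_force: [0.7, -0.2, -1.4]
grip_width: 14.1
grip_force: 58.7
```

servo_tool(series="1 -0.8 0 0.1 0; 1 -0.8 0 0.2 0; 1 0 0 0 0")

```text
time_s: 23.9
position: [486.5, 123.8, 152.9]
orientation: [0.763, 0.646, -0.0, -0.0]
contact_force: [-0.7, -0.6, -0.8]
grip_width: 14.4
grip_force: 58.7
```

servo_tool(series="1 -0.8 0 0.2 0; 1 -0.8 0 0.2 0; 1 -0.8 0 0.3 0; 1 0 0 0 0")

```text
time_s: 24.23
position: [483.3, 100.5, 146.4]
orientation: [0.763, 0.647, 0.0, 0.0]
contact_force: [-0.5, 2.4, 3.8]
grip_width: 14.3
grip_force: 60.2
```

```bash
python3 - <<'E'
from stones import *
im,s=snap('wrist','w19.png');st();ascii(im,0,260,120,400,8)
E
```

```text
t 24.28 p [483.4 100.9 146.6] x [0.164 0.986 0.   ] z [ 0.  0. -1.] yaw 80.6 F [-0.2  1.7  4. ] w 14.2 gf 60.4
  0 :::::-:-::--:*WWWWW::-WWWWWWWWWWWWWWWWWWWWWWWW-::WWWWW*:::-:::::::::::
  8 :::::-:::--:oWWWW*::oWWWWWWWWWWWWWWWWWWWWWWWWWW*::oWWWWo::::::::::::::
 16 :-::::-:::-:WWWW*::*WWWWWWWWWW#####*WWWWWWWWWWWWW::oWWWW-::-:-::-:::-:
 24 -::::-:::-:*WWWW::oWWWWWWWWWW######WW*W*WWWWWWWWWW::WWWWo:::::::-:::::
 32 :--:-::-:-:WWWW=:-WWWWW****WWW####WWW*WWWW*WWWWWWW=:=WWWW:::::::::::::
 40 :::::::::::WWWW-:oWWWW***W*WW*WWWWWWWW*WWWWWWWWWWWW::WWWW::::::::::-::
 48 :-::::-::--WWWW::*WWWW*W**WWWWWWWWWW*WWWW*WWWWWWWWW::WWWW:::::::::::::
 56 -:-::-:::-:WWWW::*WWW**W**WWWWWWWWWWW*WWWWWWWWWWWWW::WWWW:-::-::::::::
 64 :::::::::::+WWW+:=WWWWWWWWW*W*WWWWWWWWWWWWWW*WWWWWo:-WWWo:::::::::::::
 72 ::::::::-::-WWWW::WWWW****WW***W**WWWWW####WWWWWWW-:oWWW-:::::::-:::::
 80 :::::::::::-=WWWo:-WWW*W***W**WWWWWW*W######WWWWW=:-WW*o::::::::::::::
 88 :::::::::::::*WWW=:-WW**W**W*WWW*####*####*WWWWW+::WWW*:::::::::::::::
 96 ::::::::::::-:o*WWWooWWWWWW*WWWW#####***W*WWWWW::=WW**::::::::::::::::
104 ::::::::::
[... 785 characters left out ...]
-oo::::--::-:::::::::::::
192 :::::::::::::::-+ooo+ooo=============+========oo::::::::::::::::::::::
200 :::-::::::::::::-o++++==+++++++++++++++ooooo+ooo::::::::::::::::::::::
208 ::::::::::::::-++o+o+ooooooooooo++++++===------::::::::::::::::-:::-::
216 -::::::::-+oooooo+o+++ooooooooo+++++++::::::::::::::::::::::::::::::::
224 :+++oo++oo++o+++++o--+o++-:::::WWWWWWWo:::::::::::::::::::::::::::::::
232 oooooooo+=-::::::::::::::::oooWWWWWWWWWWooo:::::::::::::::::::::::::::
240 ++-::::::::::::::::::::-WWWoooWWWWWWWWWWoooWWW=:::::::::::::::::::::::
248 ::-:-::-::::-:::::::::-WWWooo*WWWWWWWWWW*oooWWW-::::::::::::::::::::::
256 -::::::-::::::::::::::WWWWoooWWWWWWWWWWWWoooWWWW====-==-=--=--=--=-=--
```

servo_tool(series="1 -0.75 0 0.45 0; 1 -0.75 0 0.5 0; 1 -0.7 0 0.55 0; 1 -0.7 0 0.6 0; 1 0 0 0 0")

```text
time_s: 24.7
position: [478.1, 71.2, 124.7]
orientation: [0.763, 0.647, -0.001, 0.0]
contact_force: [-0.6, 0.8, 6.1]
grip_width: 14.1
grip_force: 64.2
```

servo_tool(series="1 -0.6 0 0.65 0; 1 -0.6 0 0.7 0; 1 -0.5 0 0.7 0; 1 0 0 0 0")

```text
time_s: 25.03
position: [475.7, 54.0, 104.2]
orientation: [0.762, 0.647, -0.001, 0.001]
contact_force: [1.0, -1.1, 5.7]
grip_width: 13.7
grip_force: 66.7
```

```bash
python3 - <<'E'
from stones import *
im,s=snap('wrist','w20.png');st();ascii(im,0,260,160,360,8)
E
```

```text
t 25.08 p [475.8  54.3 104.7] x [ 0.163  0.987 -0.003] z [-0.    -0.003 -1.   ] yaw 80.6 F [-0.9 -1.7  5. ] w 13.9 gf 66.7
  0 WWW===WWWWWWWWWWWWWWWWWWWWWWWW#####WWWWWWW===WWWWW
  8 WWWW===*WWWWWWWWWWWWWWWWWWWWW######WWWWW+==oWWWWo=
 16 oWWWW*===WWWWWWWWWWWWWW############WWW*===WWWWW=--
 24 ==WWWWWo==:--=::::::::::::::::::::::::::*WWWW*====
 32 ====WWWWW+:.............................WWWo====-=
 40 -====+WWW=-...........................+:*o========
 48 =======o*=o...........................:===========
 56 =========+*...........................o+==-==-=-==
 64 ========-o*...........................o*+====--===
 72 =========o*:.........................+=**-========
 80 =--======**-.........................:o**-========
 88 =========**-.........................+***====--===
 96 =======++**o++++...-.................oo**--=======
104 =oooooooo***+++++++++++..............+***====-====
112 ooooooooo***+++++++++++..............+**o--=======
120 ooooooooo***+++++++++++:.............+**o=====-===
128 ooooooooo***++++++++-:...............+**+=========
136 ooooooo*****++++++++++:.............::**+=========
144 ooooooooo***ooooooooooooo+o---=----oo+**==-=======
152 oooooooooo+++++++++++++++::-:...........-=======-=
160 +ooooooooooooooooooooo++o::-===-===+==========-===
168 +ooooooooooooooooooooo+++++==ooooooo+=----=-=====-
176 +ooooooooooooooooooooo++++++oooooooo=-==-=-=====-=
184 =ooooooooooooooooooooo++++++oooooooo+==--==-=--=--
192 =-=ooooooooooooooooooWWWWWWWW============-=--===--
200 ==-+oooooooooooooooooWWWWWWWW=======-====-====-==-
208 ==-=oooooooooooooooo*WWWWWWWW=======--========-=--
216 =--=+ooooooooooooooo*WWWWWWWW=-==========-=-==--==
224 oooooooooooooooooooo*WWWWWWWW=-====-====-=--====--
232 ooooooooooooooooo***WWWWWWWWWW***+++++++++++++++=+
240 =--=+==-==o+o*WWW***WWWWWWWWWW***WWWoooooooooooooo
248 ======-====-=WWW***WWWWWWWWWWWW***WWWooooooooooooo
256 ===========-WWWW***WWWWWWWWWWWW***WWWW.......+o..-
```

servo_tool(series="1 -0.2 0 0.7 0; 1 -0.1 0 0.7 0; 1 0 0 0 0; 1 0 0 0 0")

```text
time_s: 25.42
position: [476.4, 50.7, 91.7]
orientation: [0.762, 0.648, -0.001, 0.002]
contact_force: [-0.6, -4.9, 6.2]
grip_width: 14.1
grip_force: 67.1
```

```bash
cat >> stones.py <<'E'
def pan(im):
    g=im.max(2).astype(int)
    c=[int(g[r,258]) for r in range(0,260)]
    blk=next((r for r in range(140,235) if c[r]<30 and c[r+8]<30),None)
    print('gripfront row',blk,'col258 0-40:',c[0:40:2])
E
python3 - <<'E'
from stones import *
im,s=snap('wrist','w21.png');st();pan(im);pan(cv2.imread('pics/w8.png'));pan(cv2.imread('pics/w20.png'))
E
```

```text
t 25.47 p [476.4  50.7  91.7] x [ 0.161  0.987 -0.004] z [ 0.002 -0.004 -1.   ] yaw 80.7 F [-0.2 -4.4  7.1] w 14.4 gf 67.1
gripfront row 186 col258 0-40: [241, 241, 241, 241, 241, 241, 241, 241, 240, 240, 240, 240, 240, 240, 240, 240, 240, 239, 240, 240]
gripfront row 172 col258 0-40: [141, 188, 209, 212, 216, 217, 217, 218, 218, 218, 219, 219, 219, 219, 220, 220, 220, 221, 222, 221]
gripfront row 189 col258 0-40: [43, 43, 43, 43, 43, 42, 55, 140, 167, 145, 191, 206, 226, 237, 236, 236, 237, 238, 237, 238]
```

servo_tool(series="1 0 0 -2 0; 1 0 0 -2.2 0; 1 -3.5 1.4 0 0; 1 -3.6 1.5 0 0; 1 -3.6 1.5 0 0")

```text
time_s: 25.88
position: [500.8, -61.1, 132.5]
orientation: [0.761, 0.648, -0.001, 0.001]
contact_force: [1.0, -0.0, -2.2]
grip_width: 14.1
grip_force: 66.2
```

servo_tool(series="1 -3.6 1.5 0 0; 1 -3.6 1.5 0 0; 1 -3.6 1.5 0 0; 1 -3.6 1.5 0 0; 1 -3.5 1.3 0 0")

```text
time_s: 26.3
position: [543.1, -250.7, 131.5]
orientation: [0.762, 0.647, -0.001, -0.0]
contact_force: [1.3, -0.5, -0.5]
grip_width: 14.2
grip_force: 66.2
```

servo_tool(series="1 0 0 2 0; 1 0 0 2 0; 1 0 0 1 0; 1 0 0 0 0; 1 0 0 0 0")

```text
time_s: 26.72
position: [542.7, -247.5, 81.4]
orientation: [0.762, 0.647, -0.001, -0.001]
contact_force: [-0.2, -0.1, -1.0]
grip_width: 13.8
grip_force: 66.1
```

```bash
python3 - <<'E'
from stones import *
im,s=snap('wrist','w22.png');st();pan(im);ascii(im,0,200,40,400,6);stones('scene')
E
```

```text
t 26.77 p [ 544.  -247.9   82.7] x [ 0.162  0.987 -0.   ] z [-0.001 -0.    -1.   ] yaw 80.7 F [ 0.8 -0.2 -0.5] w 13.9 gf 66.1
gripfront row 186 col258 0-40: [239, 234, 218, 217, 218, 218, 218, 218, 218, 218, 217, 217, 218, 217, 218, 217, 217, 217, 217, 217]
  0 +++++=+=+++++-.+oooo+................................:.o+.................................+*o::=======+=====++=+++++++++
  6 +++++==+++++==.-ooooo..............................::::::::::::::::::::::::::::::::::::::::::::================++===+++=
 12 ==++==+++===++.:*ooo*..............................:-::::::::::::::::::::::::::::::::::::::::::==================+===++=
 18 ++++=++=+++==+:.oooo*:.............................-+:::::::::::::::::::::::::::::::::::::::-+-==========+======+++=====
 24 +==+=+++=====+-.+oooo-............................:-o::::::::::::::::::::::::::::::::::::::::*-==+========+=====++==+===
 30 ++==+=+++==+++=.-*ooo+............................:=*::::::::::::::::::::::::::::::::::::::::*====================+==+==
 36 +++=+++==++++==.:ooooo............................-+*:::::::::::::::::::::::::::::::::::
[... 3108 characters left out ...]
WWWWWWW************o================+============
192 oo******************+o============+====****************************WWWWWWWWWWWW************======+====+=================
198 ====++*o******************o====+=====+o****************************WWWWWWWWWWWWoo==+===++===============++=============+
scene [241. 188.] box [239, 186, 5, 4] A 17 world [ 552. -130.] tool [118. -11.]
scene [244. 198.] box [242, 197, 4, 4] A 11 world [ 588. -103.] tool [150.  20.]
scene [256. 198.] box [254, 196, 5, 4] A 16 world [570. -67.] tool [183.  -4.]
scene [264. 199.] box [262, 198, 5, 3] A 15 world [565. -40.] tool [209. -13.]
scene [331. 202.] box [329, 200, 5, 5] A 15 world [488. 172.] tool [ 406. -123.]
```

```bash
python3 - <<'E'
from h import *
s=read_state();p=np.array(s['position']);o=R.from_quat(s['orientation']).as_matrix()
for n,px,z in [('L28',(109,155),28),('R28',(309,152),28),('Lup',(98,60),28),('low12',(150,155),12),('backL',(197,140),82.7-9.4+27),('backR',(321,140),82.7-9.4+27),('nose',(258,5),82.7-9.4+5),('gf',(258,186),82.7-9.4+38)]:
    w=ray('wrist',px,z,s);print(n,np.round(w[:2]),'tool',np.round(o.T@(w-p),1))
E
```

```text
L28 [ 445. -202.] tool [  29.7 -105.7   55.5]
R28 [ 587. -223.] tool [31.6 37.7 55.6]
Lup [ 456. -139.] tool [  93.4 -105.4   55.4]
low12 [ 469. -208.] tool [ 27.1 -81.7  71.5]
backL [ 524. -196.] tool [ 48.3 -28.6 -16.8]
backR [ 584. -206.] tool [ 48.2  31.9 -16.7]
nose [ 564. -137.] tool [113.1   1.3   5.2]
gf [ 550. -221.] tool [ 27.9   1.2 -27.7]
```

servo_tool(series="1 -0.8 0.05 1 0; 1 0 0 2 0; 1 0 0 1.5 0; 1 0 0 0.6 0; 1 0 0 0 0")

```text
time_s: 27.23
position: [542.0, -255.6, 30.3]
orientation: [0.762, 0.647, -0.001, -0.001]
contact_force: [0.6, -0.6, -0.9]
grip_width: 14.6
grip_force: 66.2
```

servo_tool(series="1 0 0 0.5 0; 1 0 0 0.4 0; 1 0 0 0 0")

```text
time_s: 27.48
position: [543.5, -256.2, 22.9]
orientation: [0.762, 0.647, 0.0, 0.0]
contact_force: [-0.9, 0.1, -0.8]
grip_width: 14.3
grip_force: 66.2
```

servo_tool(series="1 0 0 0.4 0; 1 0 0 0.3 0; 1 0 0 0 0")

```text
time_s: 27.73
position: [543.0, -255.9, 15.4]
orientation: [0.762, 0.647, -0.0, -0.0]
contact_force: [-0.6, 0.3, -0.7]
grip_width: 14.2
grip_force: 66.2
```

servo_tool(series="1 0 0 0.3 0; 1 0 0 0.2 0; 1 0 0 0 0")

```text
time_s: 27.98
position: [543.0, -255.9, 10.4]
orientation: [0.762, 0.647, -0.0, -0.0]
contact_force: [0.3, 0.2, -0.7]
grip_width: 14.0
grip_force: 66.2
```

```bash
python3 - <<'E'
from stones import *
im,s=snap('wrist','w23.png');st();pan(im);ascii(im,0,200,100,400,6)
E
```

```text
t 28.03 p [ 543.1 -255.9   10.5] x [0.163 0.987 0.   ] z [-0.001  0.    -1.   ] yaw 80.6 F [ 0.   0.2 -1.7] w 14.4 gf 66.2
gripfront row 186 col258 0-40: [239, 234, 218, 218, 219, 218, 219, 218, 218, 217, 217, 218, 219, 218, 216, 217, 217, 216, 217, 217]
  0 ......................::.=ooo..............................................=+***:.:=++++============
  6 .......................:.-oo*..:::::::::::::::::::::::::::::::::::::::::::::+**o:.:+================
 12 .......................:.:oo*:.:-::::::::::::::::::::::::::::::::::::::::-:=+**o:.-==============++=
 18 .......................:.:ooo::-+::::::::::::::::::::::::::::::::::::::::+-=o**o:.-=================
 24 .......................:..ooo-:-o:::::::::::::::::::::::::::::::::::::::oo-=o**+..========++========
 30 .......................:..ooo=-=*:::::::::::::::::::::::::::::::::::::::+*==o**+..================++
 36 .......................:..+oo=-+W:::::::::::::::::::::::::::::::::::::::o*==o**=..==================
 42 .......................:..=oo+=+*-::::::::::::::::::::::::::::::::::::::-*++o**=..==================
 48 .
[... 2024 characters left out ...]
******************oooooooooo*****=====================================
168 =++=+++======++*********************************oooooooooo**o======+================================
174 ===++=========o*********************************oooooooooo**+=======================================
180 +============+**********************************oooooooooo***o======================================
186 =======++====o**********************************WWWWWWWWWW****======================================
192 ==++========+**********************************WWWWWWWWWWWW****++**+o*===oo****++===================
198 ==++++++++=************************************WWWWWWWWWWWW**********************+==================
```

servo_tool(series="-1 0 0 0 0; -1 0 0 0 0; -1 0 0 0 0; -1 0 0 0 0; -1 0 0 0 0")

```text
time_s: 28.45
position: [543.6, -256.3, 11.2]
orientation: [0.762, 0.647, 0.0, 0.0]
contact_force: [-0.0, -0.4, 0.5]
grip_width: 73.8
grip_force: 0.0
```

```bash
python3 - <<'E'
from stones import *
im,s=snap('wrist','w24.png');st();pan(im);ascii(im,0,200,160,360,12)
E
```

```text
t 28.5 p [ 543.5 -256.2   11.1] x [ 0.163  0.987 -0.   ] z [ 0. -0. -1.] yaw 80.6 F [-0.  -0.1 -0.3] w 80.5 gf 0.0
gripfront row 175 col258 0-40: [238, 238, 239, 239, 234, 217, 217, 218, 218, 219, 219, 219, 219, 219, 220, 220, 221, 221, 221, 221]
  0 .:.o+......................:o*.=++
 12 .:.oo.:::::::::::::::::::::+**.===
 24 ...o*.-:::::::::::::::::::-=**.===
 36 ...*o.+::::::::::::::::::o+=*o.===
 48 ...oo.o::::::::::::::::::-*+*+.===
 60 ...=o:*-:::::::::::::::::+*o*-.===
 72 ..:-o.*=:::::::::::::::::+*o*=:===
 84 ..:.o.*o:::::::::::::::::=*o*::=+=
 96 ==++*+**o+-::::::::.::::-o*oo:====
108 ===+*o**ooooooo=:::.:::::+*o*.====
120 ===+*o**oooooooooo=.::::-o*o*.====
132 ===+****oooooooooooo+oo+=**oo.====
144 =+=+**========ooooo====...:*o.====
156 ooo+oooooooooooooooooo+=====+.====
168 **************ooooo*+=============
180 **************WWWWW**=============
192 **************WWWWWW*****=*****o+=
```

servo_tool(series="0.6 0 0 0 0; 1 0 0 0 0; 1 0 0 0 0; 1 0 0 0 0; 1 0 0 0 0")

```text
time_s: 28.92
position: [543.3, -256.1, 10.9]
orientation: [0.762, 0.647, -0.0, -0.0]
contact_force: [-0.2, -0.2, -0.3]
grip_width: 23.7
grip_force: 0.0
```

servo_tool(series="1 0 0 0 0; 1 0 0 0 0; 1 0 0 0 0; 1 0 0 0.04 0; 1 0.3 0 0 0")

```text
time_s: 29.33
position: [544.3, -254.2, 11.1]
orientation: [0.762, 0.647, -0.0, 0.001]
contact_force: [-1.0, -1.6, 2.1]
grip_width: 14.8
grip_force: 60.3
```

servo_tool(series="1 0.7 0 0 0; 1 0.8 0 0 0; 1 0.8 0 0 0; 1 0.8 0 0 0; 1 0.8 0 0 0")

```text
time_s: 29.75
position: [550.8, -213.9, 10.9]
orientation: [0.762, 0.647, 0.0, 0.001]
contact_force: [-0.2, -1.8, 4.6]
grip_width: 14.6
grip_force: 60.7
```

servo_tool(series="1 0.8 0 0 0; 1 0.8 0 0 0; 1 0.8 0 0 0; 1 0.8 0 0 0; 1 0.8 0 0 0")

```text
time_s: 30.17
position: [557.3, -174.6, 10.9]
orientation: [0.762, 0.647, 0.0, 0.0]
contact_force: [-0.4, -3.3, 4.7]
grip_width: 15.1
grip_force: 60.8
```

servo_tool(series="1 0.6 0 0 0; 1 0.6 0 0 0; 1 0.5 0 0 0; 1 0.5 0 0 0; 1 0.5 0 0 0")

```text
time_s: 30.58
position: [561.6, -148.1, 10.9]
orientation: [0.762, 0.647, 0.0, 0.0]
contact_force: [-0.3, -3.1, 5.4]
grip_width: 14.5
grip_force: 60.9
```

servo_tool(series="1 0.4 0 0 0; 1 0.3 0 0 0; 1 0.3 0 0 0; 1 0.2 0 0 0; 1 0 0 0 0")

```text
time_s: 31.0
position: [563.6, -136.2, 10.9]
orientation: [0.762, 0.647, 0.0, 0.0]
contact_force: [0.9, -2.3, 5.9]
grip_width: 14.5
grip_force: 60.7
```

```bash
python3 - <<'E'
from stones import *
im,s=snap('wrist','w25.png');st();pan(im);ascii(im,0,110,176,346);stones('scene')
E
```

```text
t 31.05 p [ 563.6 -136.3   10.9] x [ 0.162  0.987 -0.   ] z [ 0.001 -0.    -1.   ] yaw 80.7 F [-1.4 -2.1  5.7] w 14.6 gf 60.8
gripfront row 175 col258 0-40: [121, 132, 135, 138, 133, 128, 121, 115, 110, 96, 100, 98, 94, 89, 84, 77, 69, 69, 133, 223]
  0 o*o*=.........:##################=..+##############+-+####################++o***o:..:
  4 ooo*=........:####################-:################o######################+****+:..:
  8 oooo+........-#####################o######################################++****+:..-
 12 ooooo.....-::-############################################################=+****+:..-
 16 ooooo.....::::+###################o*################oo##################o+=+****=:..-
 20 ooooo:....:-=:-+o################o::*###############+=ooo#############+-=+=o****+:.:-
 24 ooooo:....--+::::++###########+=-:::=##############o:--=oooo*###o+=-:==-=++o***o-:.:=
 28 +oooo:...:==o::::::=-+o*##########+--o############+:::::-::::-o-:::-=o+-==+o***o-..:=
 32 +ooo*-...:=+*-::::::::=##############o-o#########=:::::::::::::::::-+*o===+o***o:..:=
 36 +ooo*=...-++*-::::::-###############
[... 1128 characters left out ...]
=
 88 .:oooo+.:*****-:::::::::::::::::::::::::::::::::::::::::::::::::::-=+*********=...===
 92 ++****o.:*****=::::::::::::::::::::::::::::::::::::::::::::::::::-o-+*****oooo-..:===
 96 ++o****+=****Wooo+:::==-::::::::::::::::::::::::::::::::::::::::::+-o*****o*oo-..:===
100 =+o****+=******ooooooooo++ooo-:-=::::::::::::::::::.::::::::::::::+o******oo*o:..:===
104 ++o****+=******ooooooooo+oooooooo++++:::::::::::::.:::::::::::::::-o******oo*o-..:===
108 =+o****+=o***W*oooooooooooooooooooooooo-:::::::::::::::::::::::::=oo******oo*+-..-===
scene [263. 201.] box [260, 196, 9, 13] A 48 world [573. -38.] tool [98. -6.]
scene [331. 201.] box [329, 200, 5, 4] A 14 world [487. 171.] tool [ 291. -125.]
```

servo_tool(series="1 0.3 0 0 0; 1 0.2 0 0 0; 1 0.2 0 0 0; 1 0.1 0 0 0; 1 0 0 0 0")

```text
time_s: 31.52
position: [564.8, -128.4, 10.9]
orientation: [0.762, 0.647, 0.0, 0.0]
contact_force: [-0.9, -2.0, 6.1]
grip_width: 14.8
grip_force: 60.8
```

```bash
python3 - <<'E'
from stones import *
im,s=snap('wrist','w26.png');st();pan(im);ascii(im,0,80,176,346)
E
```

```text
t 31.57 p [ 564.9 -128.4   10.9] x [ 0.162  0.987 -0.   ] z [ 0.001 -0.    -1.   ] yaw 80.7 F [-0.  -1.9  4.2] w 14.7 gf 60.8
gripfront row 175 col258 0-40: [81, 80, 72, 90, 99, 103, 105, 115, 127, 131, 131, 129, 129, 132, 136, 139, 137, 135, 114, 105]
  0 o*******************************************************************************o:..:
  4 ooo***************#####********************#***************#########************+:..:
  8 ooooo+++++++ooo#############o+++++++o*##########oo++===o##############+ooooo****+:..-
 12 oooo+.....:::+###############+:::::=#############-:::=#################::+=+****+-..-
 16 ooooo.....:-+##################-::+##############o::+##################=-+=+****=:..-
 20 ooooo:....:+####################+o#####################################+:==o****-..:-
 24 ooooo:....-=####################o######################################+-=+o***o-..:=
 28 ooooo:...:==######################################+###################+=-:+o***o-..:+
 32 +ooo*-...:=+*###################*#################o###################o===+o***o:..:=
 36 +ooo*-...-++*--o###############+o
[... 252 characters left out ...]
::::::::::::::::::::::o######+-:::::::::::::::::::::-o***oo+****=:..-=
 52 -ooooo..-****=::::::::::::::-+########=::+=::::::::::::::::::::::::-o****o+****=...-=
 56 :ooooo:.=****+:::::::::::=###############=::::::::::::::::::::::::::-*****o***o-..:==
 60 :ooooo:.+****+::::::::::+#################=:::::::::::::::::::::::++:*********o-..:++
 64 :+oooo:.=****o:::::::::####################-::::::::::::::::::::::-o+******o**o-..:==
 68 :+oooo:.=****o:::::::::####################-::::::::::::::::::::::-oo*********o-..:=+
 72 .=oooo-.-****o::::::::=###################o::::::::::::::::::::::::+o******o**+-..-++
 76 .=oooo=.:*****-::::::::=#################o:.:::::::::::::::::::::::+o*********+:..-==
```

servo_tool(series="1 0.15 0 0 0; 1 0 0 -0.3 0; 1 0 0 -0.5 0; 1 0 0 -0.7 0; 1 0 0 -0.9 0")

```text
time_s: 31.98
position: [562.4, -126.9, 33.3]
orientation: [0.762, 0.647, -0.002, -0.002]
contact_force: [-0.8, -3.7, -2.8]
grip_width: 15.0
grip_force: 59.9
```

servo_tool(series="1 0 0 -0.9 0; 1 0 0 -0.9 0; 1 0.2 0 -0.6 0; 1 0.3 0 -0.2 0; 1 0.4 0 0 0")

```text
time_s: 32.4
position: [567.2, -117.7, 61.9]
orientation: [0.763, 0.647, 0.001, 0.001]
contact_force: [-0.1, 0.8, -2.0]
grip_width: 14.7
grip_force: 60.0
```

servo_tool(series="1 0.3 0 0 0; 1 0.2 0 0 0; 1 0 0 0.3 0; 1 0 0 0.5 0; 1 0 0 0.5 0")

```text
time_s: 32.82
position: [567.1, -113.8, 47.3]
orientation: [0.762, 0.647, -0.0, 0.0]
contact_force: [-1.5, -3.4, 7.0]
grip_width: 14.7
grip_force: 60.7
```

servo_tool(series="1 0 0 0.5 0; 1 0 0 0.5 0; 1 0 0 0.5 0; 1 0 0 0.5 0; 1 0 0 0.3 0")

```text
time_s: 33.23
position: [568.8, -116.4, 25.9]
orientation: [0.762, 0.647, 0.0, 0.003]
contact_force: [-2.3, -7.1, 7.7]
grip_width: 14.6
grip_force: 59.4
```

```bash
python3 - <<'E'
from stones import *
im,s=snap('wrist','w27.png');st();pan(im);ascii(im,0,180,176,346,6);stones('scene')
E
```

```text
t 33.28 p [ 568.7 -116.3   25.5] x [ 0.163  0.987 -0.003] z [ 0.003 -0.003 -1.   ] yaw 80.6 F [-1.2 -6.3  7.1] w 14.8 gf 59.3
gripfront row 170 col258 0-40: [107, 100, 94, 87, 82, 77, 67, 55, 58, 96, 121, 176, 131, 95, 90, 97, 100, 98, 95, 92]
  0 ++++*oo############+=*############o*##############*o+====
  6 +++o*=-==*######*oo--o###########-=o*###########oo**+++==
 12 ==oo*+----=ooo+------:=*#######o--::oo*#####*---+o**++=++
 18 ::o**o----------=#########*ooo=---:-::-=+-------=***o=-==
 24 :-****--------o#############-:----:-::----------=***o+-==
 30 ******-------################-----:-:----------==o****===
 36 .+****=------################:-----------------o=*****===
 42 .+****=-----=###############o:----:------------oo****o===
 48 .=****o------o#############=-------------------=o****+===
 54 .-*****-------=o#########o---------------------=*****====
 60 .:*****-----------==--------------------------o=+****====
 66 .:*****---------------------------------------o=o****====
 72 .:o****=--------------------------------------+o****o====
 78 ..o****+--------------------------------------
[... 465 characters left out ...]
oooooooooooooooooooo=---------------======
132 :++***++++============+oooooooooo...........=+**-.-======
138 +==+**::--...=::.:==-++oooooooooo...........:+**:.-======
144 =+=o**+============++=+oooooooooo...........=+**:.=======
150 =+=o**+===============+oooooooooo...........=+oo:.=======
156 =+=o**+==+============+ooooo+oooo...........=+oo..=======
162 =+++**o=======+==+=+=++o=--==----..........:=ooo..=======
168 =+++**o=+=============+o*o*****oo...........+oo+..+======
174 =+++**o==============+WWWWWWWWWWWW:.........+oo+..=======
scene [270. 199.] box [266, 194, 11, 13] A 74 world [557. -21.] tool [ 92. -27.]
scene [331. 202.] box [329, 200, 5, 5] A 15 world [488. 172.] tool [ 271. -127.]
```

servo_tool(series="1 0 0 -0.5 0; 1 0 0 -1.5 0; 1 0 0 -2.5 0; 1 0 0 -2.5 0; 1 0 0 -2 0")

```text
time_s: 33.75
position: [566.5, -113.3, 115.0]
orientation: [0.763, 0.647, -0.0, -0.001]
contact_force: [1.2, 0.4, -0.7]
grip_width: 15.1
grip_force: 58.7
```

servo_tool(series="1 0 0 -1.1 0; 1 1 -0.6 -0.4 0; 1 1.5 -0.9 0 0; 1 2 -1.15 0 0; 1 2 -1.15 0 0")

```text
time_s: 34.17
position: [537.7, -41.8, 127.7]
orientation: [0.763, 0.647, -0.001, -0.002]
contact_force: [0.5, 0.9, -2.1]
grip_width: 14.6
grip_force: 58.6
```

servo_tool(series="1 2 -1.15 0 0; 1 2 -1.15 0 0; 1 2 -1.15 0 0; 1 2 -1.15 0 0; 1 2 -1.15 0 0")

```text
time_s: 34.58
position: [496.6, 66.4, 127.5]
orientation: [0.762, 0.647, -0.002, -0.002]
contact_force: [0.6, 0.0, -2.0]
grip_width: 14.8
grip_force: 58.6
```

servo_tool(series="1 1.5 -0.9 0 0; 1 1.2 -0.7 0 0; 1 0.8 -0.5 0 0; 1 0.5 -0.3 0 0; 1 0.2 -0.1 0 0")

```text
time_s: 35.0
position: [480.2, 111.0, 128.5]
orientation: [0.762, 0.647, -0.001, -0.001]
contact_force: [-0.2, 0.2, -2.0]
grip_width: 14.6
grip_force: 58.6
```

servo_tool(series="1 0 0 0 0; 1 0 0 0 0")

```text
time_s: 35.17
position: [481.7, 109.9, 129.3]
orientation: [0.763, 0.647, -0.0, 0.0]
contact_force: [0.3, 0.3, -1.3]
grip_width: 14.6
grip_force: 58.6
```

```bash
python3 - <<'E'
from stones import *
im,s=snap('wrist','w28.png');st();pan(im);ascii(im,0,180,120,400,8)
E
```

```text
t 35.22 p [481.9 109.8 129.4] x [ 0.163  0.987 -0.   ] z [ 0. -0. -1.] yaw 80.6 F [ 0.   0.4 -0.6] w 15.0 gf 58.6
gripfront row None col258 0-40: [117, 129, 140, 143, 143, 143, 147, 165, 180, 178, 173, 169, 164, 158, 153, 147, 141, 133, 109, 105]
  0 ---------:---:WW-=:..########.....-#####....#######+=:WWo--::--------:
  8 :---:-:------WWW=o-.###########..########.+#########+-WWW+::------:-::
 16 ---:--:::--:WWWW=o+.###########=####################o=WWWW=:::::--:---
 24 --:::-----:=WWWW+*o.:###############################o+WWWWW:--------::
 32 -:-:---:---WWWWWooo...#########.#########=#########ooooWWWW=:::-:---::
 40 -----::---=WWWWoooo....-=-++++..+#######o.+#######.ooo:WWWWW::-::-:-::
 48 -----::::-=WWWW-o*o:...........==#####*....++==..:+ooo:oWWWW:--::::-:-
 56 --:::-----+WWWW:ooo-.......:#########............:oooo:oWWWW::::::-:::
 64 :--:-:----=WWWW:+oo+......:###########...........:ooo=:+WWWW----::-:::
 72 ::::-::::-:WWWW-=ooo......###########=...........=*oo-:*WWW*::::::::::
 80 :-:-:::---:*WWWo-ooo.......+########.............+ooo::WWWW-::::::-:::
 88 -::::::-----WWWW-o*o....
[... 171 characters left out ...]
...=+oooWWWW-::::::-:::::
112 ::::::::::+ooo*WW*o*o++++++++++--::::--:::-:----+ooo*WWW-::::::::-:-::
120 :::::=ooo+ooooooWW*oooooooooooo+++++++++++++++++++oo*Wo:::::-:::::::::
128 -ooooooooooo+oooo*+++++++++++++.....................*-::-:::::::-:::::
136 +oooo+++ooooooo+ooo*WWWWWWooooo........-::::=WWWWWW-::-::--:::::::::::
144 ooo=-::-::ooooo+ooooooWWWWWWWW*-.......=WWWWWWWW+:::::::::::::::::::::
152 :::::::::::oooooooooooooo*WWWWW=+......WWWWW*-:::::-:::--::--:--::::::
160 ::::-::-:--=+oooooooooooooooooo==:.....oooooo:-:--:::::::::-::-::--:::
168 ::::::::----ooooooooooooooooooo=++.:.:.oooooo:::--:----:-::::::--::-::
176 :-::::::::::oooooooo+ooooooooo*WWWWWWWW*oo+oo::::-:-::::-:-:::::::--::
```

servo_tool(series="1 0.2 0.25 0.6 0; 1 0.2 0 1.2 0; 1 0.2 0 1.6 0; 1 0.1 0 1.6 0; 1 0 0 1 0")

```text
time_s: 35.63
position: [484.6, 116.3, 67.7]
orientation: [0.763, 0.647, -0.001, -0.001]
contact_force: [-0.5, -0.4, -1.4]
grip_width: 15.0
grip_force: 58.5
```

servo_tool(series="1 0 0 0.25 0; 1 0.2 0 0 0; 1 0.3 0 0 0; 1 0.1 0 0 0; 1 0 0 0 0")

```text
time_s: 36.05
position: [485.4, 120.6, 67.3]
orientation: [0.762, 0.648, -0.002, 0.001]
contact_force: [-1.9, -7.3, -1.2]
grip_width: 15.0
grip_force: 58.7
```

servo_tool(series="1 0.3 0 -0.8 0; 1 0.35 0 -0.85 0; 1 0 0 0 0")

```text
time_s: 36.3
position: [487.8, 129.6, 85.3]
orientation: [0.762, 0.648, 0.0, 0.0]
contact_force: [-1.3, -1.8, -4.1]
grip_width: 14.8
grip_force: 58.6
```

```bash
python3 - <<'E'
from stones import *
im,s=snap('wrist','w29.png');st();ascii(im,0,190,150,370,8)
E
```

```text
t 36.35 p [487.5 129.4  84.6] x [ 0.161  0.987 -0.   ] z [ 0.001 -0.    -1.   ] yaw 80.7 F [-2.2 -2.5 -4. ] w 14.5 gf 58.7
  0 ::-oWWWWWWW+.............................oWWWWWWW+----:
  8 :-WWWWWWWW+................................-WWWWWWW---:
 16 =WWWWWWWW-:..............................=::WWWWWWWW+::
 24 WWWWWWW+:::-...:####...............-####::=::+WWWWWWW=:
 32 WWWWWW-::--+.:#########..:######..########o-:::WWWWWWW-
 40 WWWWW:-:oW=o-=#########-.#################o=*:::WWWWWWW
 48 WWWW:-:*WW+o=.############################ooW*:::WWWWW*
 56 WWW--:*WWWooo..=#######.=#######o########:ooWW*:::WWWWW
 64 WW*:-=WWWWooo.......=-...######=..#####--=ooWWW=::*WWWW
 72 WW--:*WWWWo*o.........#####+-............oooWWWW:::WWWW
 80 WW---WWWWWooo.......#########...........=+ooWWWW=::WWWW
 88 WW:--WWWWWooo......##########...........+oooWWWW=::WWWW
 96 WW::=WWWWW*o*+===::+########=...........=oooWWWW=::WWWW
104 WWoooWWWWWWo*o=======+###+...............oooWWWW:::WWWW
112 WWWoo*WWWWWo*o=======+...................oooWWW*::+WWWW
120 WWWoooWWWWWo*o========..................+oo*WWW-::WWWW*
128 WWWWoooWWWWo**++++++:::+=:::=:-------==+=oo*WW=::*WWWWW
136 WWWWWoooWWW++++++++++=::...................-Wo::oWWWWW=
144 WWWWWWoooWWWWWWWWWWWWWWo.......##*WWWWWWWWWW-::*WWWWW=:
152 oWWWWWWooo*WWWWWWWWWWWWo.......####WWWWWWW*:::WWWWW*+::
160 ++WWWWWWWooo*WWWWWWWWWWo:......###WWWWWWo:::oWWWW*W::::
168 :=o*WWWWWWWoooo*WWWWWWWo===....WWWWWW*-:::*WWWWWW+:::::
176 ::o++*WWWWWWWWooooo**WW*WWWWWWWWW*=::::+WWWWWWW*:::::::
184 --ooooo*WWWWWWWWW*oooooWWWWWWWWWoo+=*WWWWWWWW+::::-::::
```

Same as before; continue the arc.

servo_tool(series="1 0.45 0 -0.75 0; 1 0.46 0 -0.75 0; 1 0.55 0 -0.7 0; 1 0.55 0 -0.65 0; 1 0 0 0 0")

```text
time_s: 36.77
position: [490.9, 150.3, 113.7]
orientation: [0.762, 0.648, 0.001, -0.0]
contact_force: [-3.2, -2.6, -2.4]
grip_width: 14.8
grip_force: 58.8
```

servo_tool(series="1 0.64 0 -0.6 0; 1 0.64 0 -0.6 0; 1 0.72 0 -0.5 0; 1 0.72 0 -0.5 0; 1 0 0 0 0")

```text
time_s: 37.18
position: [495.3, 177.1, 135.1]
orientation: [0.762, 0.648, 0.0, -0.0]
contact_force: [-2.5, -3.7, 0.9]
grip_width: 14.4
grip_force: 59.0
```

servo_tool(series="1 0.8 0 -0.4 0; 1 0.8 0 -0.4 0; 1 0.8 0 -0.3 0; 1 0.8 0 -0.3 0; 1 0 0 0 0")

```text
time_s: 37.6
position: [500.3, 208.5, 148.6]
orientation: [0.762, 0.647, 0.0, -0.0]
contact_force: [-3.5, -3.9, 0.9]
grip_width: 14.3
grip_force: 58.6
```

servo_tool(series="1 -0.8 0 0 0; 1 -0.8 0 0 0; 1 -0.6 0 0 0; 1 0 0 0 0; 1 0 0 0 0")

```text
time_s: 38.02
position: [497.4, 185.3, 148.4]
orientation: [0.763, 0.646, 0.001, 0.0]
contact_force: [-0.2, -0.6, -1.9]
grip_width: 13.9
grip_force: 58.4
```

```bash
python3 - <<'E'
from stones import *
im,s=snap('wrist','w30.png');st();ascii(im,90,240,160,340,6);stones('scene')
E
```

```text
t 38.07 p [497.4 185.6 148.4] x [0.164 0.986 0.002] z [ 0.002  0.001 -1.   ] yaw 80.6 F [ 0.3  0.7 -0. ] w 14.3 gf 58.4
 90 ::::::::::::::::::::::::::::::::::::::::::::::::::::::::::::
 96 ::::::::::::==+:-==:-::=oWW*W***W*WWWW**=:::::::::::::::::::
102 :::::::+++ooo+o++o*WWW*WWWWWWWWWWWWWWWWWW**W*=::::::::::::::
108 ::-=+++o++o++++*WWWWWWWW+-:::::::::::::+WWWWW***-:::::::::::
114 ++++++o+o++ooWWWWWWW*+::::-+o***####=-:::::+WWWW**o:::::::::
120 +oo+ooo+oooWWWWWWooooooWW#####**W#########::::oWWW**o:::::::
126 ++oooo+o+*WWWWW*oooWWWWW######***WWW########o:::=WWWWW+:::::
132 o+ooo+ooWWWWW*oooWWWWWWW######W*WWWW#######*WW*:::=WWW*o::::
138 o+++o++WWWWW*oo*WWWWWWWWWWWWWWWWWWWWW######*WWWWo::-WWW*o:::
144 +o+++oWWWWWoooWWWWW+++++++++++=::::::::---=-===oW*:::WWW**::
150 =oo+o*WWWW*ooWWWWWoo==++====++===.......:.::::::*W*::=WWWW-:
156 :=o+oWWWWWoo*WWWW*oo==++===++==+=++:....:.::.-:o=WW+::*WWW*:
162 ::-ooWWWW*ooWWWWWo*o==++====+==+++==-:..:.:.::=oo*WW::=WWWW=
168 :::+*WWWWoooWWWWWoo+==++====+==+=+==+=-.:.:::--oo*WW-:-WWWW+
174 ::::WWWWWoooWWWWWo*+==++====+==+===++==::.:.:.=oooWW-:-WWW*+
180 ::::oWWWW*ooWWWW*o*+==++====+==+===++===:-==.:=oooWW=:=WWW*+
186 ::::-WWWWWoo*WWW*oo+===+===++======++======++++oooW*+:*WWWW-
192 :::::WWWWW*ooWWWooo===+====++======++===+===++++oo*o:-WWW**:
198 :::::-WWWWWoooWWooo==+=====++==+===++=======++++oooo-WWWW*=:
204 ::::::+WWWWWooo*o*o==++====++=======+===+==+++++oo+-WWWW*+::
210 :::::::*WWWWW*oooo+==+=====+=++++++++======+++++oo*WWWW*+:::
216 :::::::-oWWWWWWoo++++++++++++++++++++++++++++++++++WWW*+::::
222 ::-=+oooooWWWWWW*o+++++++++++++++++++++++++++++++oWW**::::::
228 ++oo+++ooo+*WWWWWW**oooooooWo+ooooo+ooWWooo-==--=*WW+:::::::
234 +oo+oo+--::-:=WWWWWWWW*ooo*WWWWWWWWWWWWWooooWWWW*W=:::::::::
scene [333. 200.] box [329, 197, 9, 7] A 42 world [479. 176.] tool [-13. -16.]
scene [347. 203.] box [345, 201, 6, 6] A 22 world [474. 223.] tool [ 33. -29.]
```

servo_tool(series="1 -1 0 -0.3 0; 1 -1 0 -0.3 0; 1 -1 0 -0.2 0; 1 -1 0 0 0; 1 -0.6 0 0 0")

```text
time_s: 38.53
position: [488.9, 138.7, 156.2]
orientation: [0.763, 0.647, 0.0, 0.0]
contact_force: [0.0, 0.5, -1.7]
grip_width: 14.2
grip_force: 58.7
```

servo_tool(series="1 -0.8 0 0.1 0; 1 -0.8 0 0.2 0; 1 -0.8 0 0.2 0; 1 -0.8 0 0.2 0; 1 -0.8 0 0.3 0")

```text
time_s: 38.95
position: [482.9, 101.3, 146.5]
orientation: [0.763, 0.647, 0.001, -0.001]
contact_force: [0.3, 5.0, 1.8]
grip_width: 14.2
grip_force: 59.8
```

```bash
python3 - <<'E'
from stones import *
im,s=snap('wrist','w31.png');st();stones('wrist');ascii(im,0,125,120,400,8)
for n in('scene','side'):
    snap(n,n+'3.png')
    for b in boxes_of('lid_knob',n)[:3]: print(n,np.round(b['position']),round(b['confidence'],2),np.round(ray(n,b['position'],25.5)[:2]))
E
```

```text
t 39.0 p [482.4  99.5 145.8] x [ 0.163  0.987 -0.   ] z [-0. -0. -1.] yaw 80.6 F [0.1 0.6 4.5] w 14.2 gf 60.4
wrist [247.  17.] box [227, 0, 43, 37] A 873 world [496. 237.] tool [138.  -9.]
wrist [280.  27.] box [268, 14, 26, 26] A 479 world [524. 224.] tool [130.  21.]
wrist [247.  71.] box [238, 58, 20, 26] A 410 world [489. 193.] tool [94. -8.]
wrist [282.  79.] box [270, 68, 24, 23] A 414 world [519. 181.] tool [87. 23.]
wrist [263.  99.] box [247, 82, 36, 33] A 693 world [500. 166.] tool [69.  6.]
wrist [225. 102.] box [213, 92, 24, 20] A 358 world [464. 170.] tool [ 67. -30.]
  0 :::::-::-:--:-WWWWW=::+WWWWWWWWWWW##WWWWWWWWWW:::WWWWWo::::::::::-::::
  8 :::::-:-::-:-WWWWW-:-WWWWWWWWWWW######WWWWWWWWWo::oWWWWo:--:::::::::-:
 16 :-::::-:::-:*WWWW-:-WWWWWWWW#########WWWWWWWWWWWW::oWWWW--:---:--:-:-:
 24 -::::--::--=WWWW=:-WWWWWWWW########WWW#####WWWWWWW::WWWW*:::::::--::::
 32 :-:---:-:-:oWWWW::WWWWWW**W#####WWW*WW######WWWWWW=:=WWWW:::::::::::::
 40 :::::::::::*WWW+:=WWWWWW**W*WWWWWWWWWWW###*WWWWWWWW::WWWW-:::::::::-::
 48 :::-::-::::WWWW=:+WWW*****W*W**WWWWWWWWW*W*WWWWWWWW::WWWW-::::::::::::
 56 ::::--:-:::oWWW=:+WWWWWWWW**WWWW*WWWWW*WWWWWWWWWWWW::WWWW-----::::::::
 64 :::::::::::-WWW*:-WWWW***W*WWW*###WW**WWWWWW*WWWWW*::WWWW:::::::::::::
 72 ::::::::-:::WWWW::WWWWWW*W*W*W#####*W**W###W*WWWWW=:=WWW+:::::::::::::
 80 ::::::::-::--WWW*::WWW**WWW**W####*WW*######WWWWW*::WWW*::::::::::::::
 88 ::::::-::::::oWWW=:-WW*****WWWWWW##########WWWWWW::WWWW:::::::::::::::
 96 ::::::::::-:-:o*WWWooWWW####WW*W######**W*WWWWW+::WWWW-:::::::::::::::
104 ::::::::::::::=+WWWWoooW######*WW#######*WWWW*::=WWW*:::::::::::::::::
112 :::::::::::-oooooWWWWWooo*###WW*WWW######WW+::=WWWW+::::::-:::::::::::
120 ::::::=ooooo++oooooWWWW++++===................WWW+::::::::::::::::::::
scene [439. 240.] 0.78 [505. 529.]
scene [393. 220.] 0.58 [490. 378.]
side [174. 134.] 0.74 [474. 495.]
side [187. 151.] 0.73 [484. 356.]
```

servo_tool(series="1 -0.75 0 0.45 0; 1 -0.75 0 0.5 0; 1 -0.7 0 0.55 0; 1 -0.7 0 0.6 0; 1 0 0 0 0")

```text
time_s: 39.67
position: [477.4, 71.1, 124.3]
orientation: [0.762, 0.647, -0.001, 0.0]
contact_force: [-1.5, -0.2, 6.5]
grip_width: 14.2
grip_force: 62.1
```

servo_tool(series="1 -0.6 0 0.65 0; 1 -0.6 0 0.7 0; 1 -0.5 0 0.7 0; 1 0 0 0 0")

```text
time_s: 40.0
position: [475.2, 54.1, 104.0]
orientation: [0.762, 0.647, -0.001, 0.001]
contact_force: [-0.8, -1.3, 5.4]
grip_width: 14.0
grip_force: 63.5
```

servo_tool(series="1 -0.2 0 0.7 0; 1 -0.1 0 0.5 0; 1 0 0 0 0; 1 0 0 0 0")

```text
time_s: 40.33
position: [475.9, 50.7, 93.5]
orientation: [0.762, 0.648, -0.0, 0.002]
contact_force: [-0.6, -4.8, 6.8]
grip_width: 14.3
grip_force: 63.9
```

servo_tool(series="1 0 0 -2 0; 1 0 0 -2.5 0; 1 -3.6 0.9 0 0; 1 -3.6 0.9 0 0; 1 -3.6 0.9 0 0")

```text
time_s: 40.75
position: [483.6, -59.6, 137.5]
orientation: [0.761, 0.648, -0.001, 0.001]
contact_force: [1.1, 0.6, -1.2]
grip_width: 14.1
grip_force: 63.0
```

servo_tool(series="1 -3.6 0.9 0 0; 1 -3.6 0.9 0 0; 1 -3.6 0.9 0 0; 1 -3.6 0.9 0 0; 1 -3.6 0.9 0 0")

```text
time_s: 41.17
position: [497.8, -245.3, 136.5]
orientation: [0.762, 0.647, -0.001, -0.0]
contact_force: [1.3, 0.9, -0.6]
grip_width: 14.2
grip_force: 63.0
```

servo_tool(series="1 -3.6 0.9 0 0; 1 -3.6 0.9 0 0; 1 -3.6 0.9 0 0; 1 -3.6 0.9 0 0; 1 -3.6 0.9 0 0")

```text
time_s: 41.58
position: [512.9, -430.0, 136.0]
orientation: [0.762, 0.647, -0.001, -0.001]
contact_force: [0.6, 0.3, -1.9]
grip_width: 14.7
grip_force: 63.0
```

servo_tool(series="1 -3.6 0.9 0 0; 1 0 0 1.5 0; 1 0 0 2 0; 1 0 0 1 0; 1 0 0 0 0")

```text
time_s: 42.0
position: [513.9, -462.5, 87.2]
orientation: [0.762, 0.647, -0.001, -0.005]
contact_force: [0.1, 0.1, -1.2]
grip_width: 14.4
grip_force: 62.9
```

```bash
python3 - <<'E'
from stones import *
im,s=snap('wrist','w32.png');st();pan(im)
hsv=cv2.cvtColor(im,cv2.COLOR_RGB2HSV);m=cv2.inRange(hsv,(45,100,40),(75,255,255))
for r in range(0,240,16): print(r,''.join('g' if m[r,c] else ('#' if im[r,c].max()<45 else ('w' if im[r,c].max()>190 else '.')) for c in range(0,512,6)))
E
```

```text
t 42.05 p [ 515.1 -463.2   89.2] x [0.162 0.987 0.003] z [-0.005  0.004 -1.   ] yaw 80.7 F [-0.4  0.2 -1.6] w 14.0 gf 62.9
gripfront row 187 col258 0-40: [205, 207, 207, 213, 246, 243, 242, 243, 243, 243, 243, 242, 242, 243, 243, 243, 242, 242, 243, 243]
0 ...............................gggggggggggggggggggggggggggggggggggg...................
16 .....................gggggggggggwwwwwwwwwwwwwwwwwwwww.ggggggggggggg...................
32 .................ggggggggggggggg..wwwwwwwwwwwwwwwwwww.wgggggggggggg...................
48 ..................gggggggggggggg..wwwwwwwwwwwwwwwwwww..ggggggggggggg..................
64 ..................gggggggggggggg..wwwwwwwwwwwwwwwwwww..ggggggggggggg..................
80 ...................ggggggggggggg..wwwwwwwwwwwwwwwwww...ggggggggggggg..................
96 ....................gggggggggggg....w.wwwwwwwwwwwwwww..gggggggggggggg.................
112 .....................ggggggggggg...........wwwwwwwww..ggggggggggggggg.................
128 .....................wggggggggggg..............wwwww..ggggggggggggggg.................
144 .......................gggggggggg.....................ggggggggggggg...................
160 ........................ggggggggggggggggg.....ggggggggg...............................
176 .........................gggggggggggggggg.............................................
192 .........................ggggggg.........#####........................................
208 .........................................#####........................................
224 .........................................#####..........w...................w.........
```

servo_tool(series="1 0.5 0 2 0; 1 0.3 0 2.5 0; 1 0 0 2 0; 1 0 0 0.7 0; 1 0 0 0 0")

```text
time_s: 42.47
position: [517.3, -455.6, 18.8]
orientation: [0.762, 0.647, -0.0, -0.002]
contact_force: [-0.0, 0.1, -0.8]
grip_width: 14.4
grip_force: 63.0
```

servo_tool(series="1 0 0 0.3 0; 1 0 0 0.1 0; 1 0 0 0 0; 1 0 0 0 0")

```text
time_s: 42.8
position: [519.3, -458.3, 18.2]
orientation: [0.762, 0.647, 0.0, 0.001]
contact_force: [1.2, 0.9, 0.1]
grip_width: 14.1
grip_force: 63.2
```

servo_tool(series="0.5 0 0 0 0; -1 0 0 0 0; -1 0 0 0 0; -1 0 0 0 0; -1 0 0 0 0")

```text
time_s: 43.22
position: [518.3, -457.6, 16.6]
orientation: [0.763, 0.647, -0.0, 0.0]
contact_force: [-0.1, -0.2, 0.5]
grip_width: 68.8
grip_force: 0.0
```

servo_tool(series="-1 0 0 0 0; -1 0 0 -0.5 0; -1 0 0 -1.5 0; -1 0 0 -3 0; -1 0 0 -4 0")

```text
time_s: 43.63
position: [516.0, -455.2, 104.4]
orientation: [0.762, 0.647, -0.0, -0.004]
contact_force: [-0.0, -0.4, -0.3]
grip_width: 85.4
grip_force: 0.0
```

```bash
python3 - <<'E'
from stones import *
im,s=snap('wrist','w33.png');st()
p=np.array(s['position']);o=R.from_quat(s['orientation']).as_matrix()
hsv=cv2.cvtColor(im,cv2.COLOR_RGB2HSV);m=cv2.inRange(hsv,(45,100,40),(75,255,255))
for r in range(0,240,12): print(r,''.join('g' if m[r,c] else ('#' if im[r,c].max()<45 else ('w' if im[r,c].max()>190 else '.')) for c in range(0,512,6)))
E
```

```text
t 43.68 p [ 522.  -461.   117.4] x [ 0.163  0.987 -0.007] z [ 0.008 -0.009 -1.   ] yaw 80.6 F [ 2.4 -1.6  5.7] w 85.3 gf 0.0
0 ...........................................ggggggggggggggggggggg......................
12 ...................................gggggggggggggggggggggggggggggg.....................
24 ............................ggggggggggggggggggggggggggggggggggggg.....................
36 ....................ggggggggggggggggggggggggggggggggggggggggggggg.....................
48 ..................ggggggggggggggggggggggggggggggggggggggggggggggg.....................
60 ...................gggggggggggggggggggwwwwwwwwwwww.ggggggggggggggg....................
72 ....................ggggggggggggggggggwwwwwwwwwwww.ggggggggggggggg....................
84 ....................ggggggggggggggggggwwwwwwwwwwww.ggggggggggggggg....................
96 .....................gggggggggggggggggwwwwwwwwwwww.ggggggggggggggg....................
108 ......................gggggggggggggggg....wwwwwwww.gggggggggggggggg...................
120 ......................gggggggggggggggg......wwwwww.gggggggggggggggg...................
132 .......................ggggggggggggggg.........wwwwgggggggggggggggg...................
144 ........................ggggggggggggggggggg...ggggggggggggggggggggg...................
156 ........................ggggggggggggggggggg###ggggggggggggggg.........................
168 .........................gggggggggggggggggg###gggggg..................................
180 ..........................ggggggggggggggggg###........................................
192 ..........................ggggggggg........###........................................
204 ..........................................####........................................
216 ..........................................####........................................
228 ...........................................###........................................
```

servo_tool(series="-1 0 0 -2 0; -1 3.6 -0.8 -1 0; -1 3.6 -0.8 -1 0; -1 3.6 -0.8 -1 0; -1 3.6 -0.8 -1 0")

```text
time_s: 44.1
position: [510.3, -309.2, 168.6]
orientation: [0.763, 0.647, 0.0, 0.001]
contact_force: [1.0, 0.7, -0.3]
grip_width: 85.3
grip_force: 0.0
```

servo_tool(series="-1 3.6 -0.8 -1 0; -1 3.6 -0.8 -1 0; -1 3.6 -0.8 -1 0; -1 3.6 -0.8 -1 0; -1 3.6 -0.8 -1 0")

```text
time_s: 44.52
position: [500.1, -124.5, 218.7]
orientation: [0.763, 0.647, 0.001, 0.001]
contact_force: [0.5, 1.2, -0.1]
grip_width: 85.3
grip_force: 0.0
```

servo_tool(series="-1 3.6 -0.8 -0.5 0; -1 3.6 -0.8 -0.5 0; -1 3.6 -0.8 0 0; -1 3.6 -0.8 0 0; -1 3.6 -0.8 0 0")

```text
time_s: 44.93
position: [490.1, 59.8, 228.5]
orientation: [0.763, 0.647, 0.001, 0.001]
contact_force: [0.5, -0.6, -0.6]
grip_width: 85.5
grip_force: 0.0
```

servo_tool(series="-1 3.6 -0.8 0 0; -1 3.6 -0.8 0 0; -1 3.6 -0.8 0 0; -1 3.6 -0.8 0 0; -1 3.6 -0.8 0 0")

```text
time_s: 45.35
position: [479.7, 244.3, 228.3]
orientation: [0.762, 0.647, 0.001, 0.001]
contact_force: [0.9, -0.5, 0.5]
grip_width: 85.6
grip_force: 0.0
```

servo_tool(series="-1 3.6 -0.8 0 0; -1 0 0 0 0; -1 0 0 0 0; -1 0 0 0 0")

```text
time_s: 45.68
position: [477.6, 279.0, 227.3]
orientation: [0.762, 0.647, 0.0, 0.0]
contact_force: [-0.6, -0.2, 0.6]
grip_width: 85.6
grip_force: 0.0
```

```bash
cat > lid.py <<'E'
from h import *
def lid(fn):
    im,s=snap('wrist',fn);st();p=np.array(s['position']);o=R.from_quat(s['orientation']).as_matrix()
    for q,z in (('lid_knob',33),('lid',4),('barrel',95)):
        for b in boxes_of(q,'wrist')[:3]:
            w=ray('wrist',b['position'],z,s);px=np.round(b['position']).astype(int);x,y=np.clip(px,[0,0],[511,383]);print(q,px,round(b['confidence'],2),np.round(w[:2]),'tool',np.round(o.T@(w-p),1),'rgb',im[y,min(x+25,511)])
    return im,s
E
python3 - <<'E'
from lid import *
lid('w34.png')
E
```

```text
t 45.73 p [477.7 278.3 227.2] x [ 0.163  0.987 -0.   ] z [ 0.001 -0.    -1.   ] yaw 80.6 F [-0.1 -0.3 -0.3] w 85.2 gf 0.0
lid_knob [241  68] 0.8 [478. 382.] tool [101.8 -16.6 194.3] rgb [248 246 245]
lid_knob [292 234] 0.4 [505. 183.] tool [-90.2  42.1 194.4] rgb [20 20 20]
lid [243  69] 0.6 [479. 384.] tool [103.8 -16.2 223.3] rgb [248 246 244]
lid [300 228] 0.44 [519. 178.] tool [-93.2  56.8 223.4] rgb [17 17 17]
lid [279 223] 0.32 [491. 188.] tool [-87.   28.  223.4] rgb [122  60 154]
barrel [291 238] 0.71 [501. 207.] tool [-67.6  34.8 132.4] rgb [20 18 18]
barrel [278 223] 0.25 [490. 224.] tool [-52.1  21.2 132.4] rgb [123  59 154]
barrel [243  68] 0.17 [481. 375.] tool [ 95.6 -12.  132.3] rgb [248 247 245]
```

View pics/w34.png

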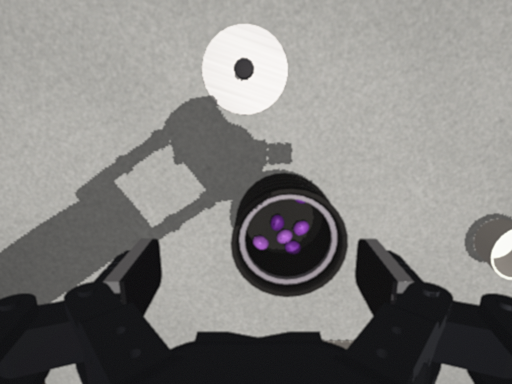

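servo_tool(series="-1 2 -0.6 2.5 0; -1 2 -0.5 2.5 0; -1 2 -0.5 2.5 0; -1 0 0 2.5 0; -1 0 0 0 0")

```text
time_s: 46.3
position: [467.6, 338.1, 120.9]
orientation: [0.763, 0.647, -0.005, -0.001]
contact_force: [-2.1, -0.9, -1.5]
grip_width: 85.2
grip_force: 0.0
```

servo_tool(series="-1 0 0 0 0; -1 0 0 0 0")

```text
time_s: 46.47
position: [472.6, 340.3, 127.7]
orientation: [0.763, 0.647, 0.001, 0.0]
contact_force: [0.7, 0.1, 0.4]
grip_width: 85.8
grip_force: 0.0
```

```bash
cat >> lid.py <<'E'
def ell(im,kind,s,z,lo=0,roi=None,th=None):
    g=im.max(2);m=np.uint8(g>th[0])*255 if kind=='bright' else np.uint8(g<th[0])*255
    if roi: M=np.zeros_like(m);M[roi[1]:roi[3],roi[0]:roi[2]]=255;m&=M
    k,l,S,C=cv2.connectedComponentsWithStats(m);i=1+np.argmax(S[1:,4]);cs,_=cv2.findContours(np.uint8(l==i),0,cv2.CHAIN_APPROX_NONE)
    c=max(cs,key=len).reshape(-1,2);W=np.array([ray('wrist',q,z,s)[:2] for q in c])
    A=np.column_stack([2*W,np.ones(len(W))]);x=np.linalg.lstsq(A,(W**2).sum(1),rcond=None)[0];r=np.sqrt(x[2]+x[0]**2+x[1]**2)
    p=np.array(s['position']);o=R.from_quat(s['orientation']).as_matrix()
    print(kind,'bbox',S[i][:4],'A',S[i][4],'centre',np.round(x[:2],1),'r',round(r,1),'tool',np.round(o.T@(np.r_[x[:2],z]-p),1))
E
python3 - <<'E'
from lid import *
im,s=lid('w35.png');ell(im,'bright',s,4,th=(215,),roi=(120,0,400,240))
ell(im,'dark',s,33,th=(60,),roi=(200,60,300,200))
i2=cv2.imread('pics/w34.png');s2=dict(s);s2['position']=[477.7,278.3,227.2]
ell(i2,'bright',s2,4,th=(215,),roi=(180,0,320,130))
E
```

```text
t 46.52 p [473.2 340.7 128.5] x [0.164 0.986 0.002] z [ 0.003  0.002 -1.   ] yaw 80.6 F [ 0.2  0.5 -0. ] w 85.5 gf 0.0
lid_knob [223   5] 0.72 [471. 479.] tool [136.4 -24.8  94.8] rgb [154  96  57]
lid_knob [255 128] 0.67 [479. 385.] tool [45.4 -0.9 94.7] rgb [241 238 235]
lid [258 126] 0.62 [482. 385.] tool [ 45.    1.5 123.7] rgb [245 243 241]
barrel [308 296] 0.82 [498. 264.] tool [-70.8  37.3  32.7] rgb [17 17 17]
barrel [274 329] 0.6 [469. 241.] tool [-98.4  12.8  32.6] rgb [140  81 165]
bright bbox [207  73 105  87] A 5572 centre [489.  393.5] r 37.8 tool [ 55.    7.2 123.8]
dark bbox [245 120  24  25] A 270 centre [479.7 382.3] r 9.5 tool [42.5 -0.  94.7]
bright bbox [202  24  86  91] A 5710 centre [480.8 381.6] r 48.9 tool [102.2 -14.2 223.3]
```

servo_tool(series="-1 1.5 0 3.5 0; -1 1.5 0 3.5 0; -1 1.4 0 3.5 0; -1 0 0 2.5 0; -1 0 0 1.2 0")

```text
time_s: 47.08
position: [476.9, 383.3, -18.4]
orientation: [0.762, 0.647, -0.002, -0.0]
contact_force: [-0.3, -1.0, -0.4]
grip_width: 85.5
grip_force: 0.0
```

servo_tool(series="-1 0 0 0.8 0; -1 0 0 0.3 0; -1 0 0 0 0; -1 0 0 0 0")

```text
time_s: 47.42
position: [480.2, 384.9, -24.7]
orientation: [0.763, 0.647, 0.002, 0.0]
contact_force: [-0.4, -0.1, 0.5]
grip_width: 85.6
grip_force: 0.0
```

```bash
python3 - <<'E'
from lid import *
im,s=snap('wrist','w36.png');s=st();ell(im,'dark',s,33,th=(60,),roi=(215,120,310,250))
from stones import ascii
ascii(im,100,300,170,340,8)
p=np.array(s['position']);o=R.from_quat(s['orientation']).as_matrix()
print('expect knob top at hold',proj('wrist',np.array([p[0],p[1],33]),s))
E
```

```text
t 47.47 p [480.3 385.  -24.4] x [0.163 0.987 0.003] z [ 0.003  0.002 -1.   ] yaw 80.6 F [ 0.3 -0.5  0.3] w 85.2 gf 0.0
dark bbox [238 240  38  10] A 274 centre [482.2 394.2] r 4.8 tool [  9.5   0.5 -57.4]
100 ooo======----=====--===-------==--=======--
108 oooo========----====-==----=---============
116 oooo+===-----=====-----=--------====--==--=
124 oooo=+=----=----===-------=-----===========
132 oooooo+o-==--=------=------=-----=-===--=--
140 ooooooooo==--------------===----===---=====
148 oooooooooooo-=-==-::.....:=+====---=-=-====
156 ooooooooooo++...................:+---====--
164 ooooooo++++++++=.--.................:======
172 ooooo++++++++++++++++++::..............=---
180 ooo+++++++++++++++++++++++++...........::--
188 o++++++++++++++++++++++++++++::...........:
196 +++++++++++++++++++++++++++++++-..:::::::::
204 ++++++++++++++++++++++++++++++++-...:.:::::
212 ++++++++++++++++++++++++++++++++++++++++-::
220 +++++++++++++++++++++++++++++++++++++++++++
228 +++++++++++++++++++++++++++++++++++++++++++
236 +++++++++++++++++++++++++++++++++++++++++++
244 ++++++++++++++++++*WWWW#W*+++++++++++++++++
252 ++++++++++++++++oWWWWWWWWWWo+++++++++++++++
260 ++++++++++++++++WWWWWWWWWWWW+++++++++++++++
268 +++++++++++++++oWWWWWWWWWWWWo++++++++++::::
276 +++++++++++++++oWWWWWWWWWWWWo+++++++=::::::
284 ++++++++++++++++WWWWWWWWWWWW++++++++:::::::
292 oo+++++++++++++++*WWWWWWWW*++++++++::::::::
expect knob top at hold [255.63364197 270.52657362]
```

servo_tool(series="0.3 0 0 0 0; 1 0 0 0 0; 1 0 0 0 0; 1 0 0 0 0; 1 0 0 0 0")

```text
time_s: 47.88
position: [478.8, 384.3, -26.3]
orientation: [0.762, 0.647, 0.0, 0.0]
contact_force: [-0.3, -0.4, 0.3]
grip_width: 25.5
grip_force: 0.0
```

servo_tool(series="1 0 0 0 0; 1 0 0 0 0; 1 0 0 0 0; 1 0 0 -0.5 0; 1 0 0 -1 0")

```text
time_s: 48.3
position: [476.9, 383.0, -13.0]
orientation: [0.762, 0.647, -0.002, -0.0]
contact_force: [0.1, -1.2, -1.8]
grip_width: 19.7
grip_force: 58.6
```

servo_tool(series="1 0 0 -2 0; 1 0 0 -3 0; 1 0 0 -3 0; 1 0 0 -2.5 0; 1 0 0 0 0")

```text
time_s: 48.72
position: [482.9, 387.3, 100.6]
orientation: [0.762, 0.647, 0.006, 0.001]
contact_force: [1.5, 1.1, 0.4]
grip_width: 19.8
grip_force: 58.7
```

```bash
python3 - <<'E'
from lid import *
from stones import ascii
im,s=snap('wrist','w37.png');s=st();ascii(im,150,340,150,370,8)
E
```

```text
t 48.77 p [481.5 386.2  97.9] x [0.163 0.987 0.006] z [ 0.007  0.005 -1.   ] yaw 80.6 F [ 0.2 -0.1 -0.8] w 19.5 gf 58.7
150 ooooooooooooooooooo=...............:=------------------
158 ooooooooooooooo=........................---------------
166 oooooooooooo++++++..:--....................------------
174 ooooooooo++++++++++++++++++-::................---------
182 ooooooo+++++++++++++++++++++++++...............:-------
190 --oooo+++++++++++++++++++++++++++................------
198 ----o++++++++++++++++++++++++++++++=..............-----
206 ----+++++++++++++++++++++++++++++++++............::----
214 ---+++++++++++++++++++++++++++++++++++:.............---
222 --=+++++++++++++++++++++++++++++++++++++++++++++++++=--
230 --=+++++++++++++++oooW+++++++++++Wooo++++++++++++++++--
238 --+++++++++++++*W*o**W++++ooo++++W*oo*W*+++++++++++++--
246 --+++++++++++oWWWoooWW+WWWWWWWWW+WWoooWWWo++++++++++=--
254 --=++++++++++WWW*oo*WWWWWWWWWWWWWWW*oo*WWW++++++++++=--
262 ---+++++++++WWWWWo+*WWWWWWWWWWWWWWW*+oWWWWW+++=:++++---
270 *o+o+++++oWWWWWWWWWoWWWWWWWWWWWWWWWoWWWWWWWWW-:::::-+**
278 WWWWo+o*WWWWWWWWWWWWWWWWWWWWWWWWWWWWWWWWWWWWWWW+:.-WWWW
286 WWWWWWWWWWWWWWWWWWWWWWWWWWWWWWWWWWWWWWWWWWWWWWWWWWWWWWW
294 WWWWWWWWWWWWWWWWWWWWWo+oWWWWWWWo+oWWWWWWWWWWWWWWWWWWWWW
302 WWWWWWWWWWWWWWWWWWWWW+++++++++++++WWWWWWWWWWWWWWWWWWWWW
310 WWWWWWWWWWWWWWWWWWW*W+++++++++++++W*WWWWWWWWWWWWWWWWWWW
318 WWWWWWWWWWWWWWWWWWW+++++++++++++++-.WWWWWWWWWWWWWWWWWWW
326 WWWWWWWWWWWWWWWWWWW+++++++++++++.:..WWWWWWWWWWWWWWWWWWW
334 WWWWWWWWWWWWWWWWWWWWWWW**o*WWWWWWWWWWWWWWWWWWWWWWWWWWWW
```

```bash
python3 - <<'E'
from lid import *
s=read_state();p=np.array(s['position']);o=R.from_quat(s['orientation']).as_matrix()
lz=p[2]+26+4
for n,px in (('far',(258,147.5)),('L',(159,232)),('R',(362,232))): print(n,np.round(o.T@(ray('wrist',px,lz,s)-p),1))
def S(pos,yaw=80.63):
    c,d=np.cos(np.radians(yaw)),np.sin(np.radians(yaw));return dict(position=pos,orientation=R.from_matrix(np.column_stack([[c,d,0],[d,-c,0],[0,0,-1]])).as_quat())
def circ(W):
    A=np.column_stack([2*W,np.ones(len(W))]);x=np.linalg.lstsq(A,(W**2).sum(1),rcond=None)[0];return x[:2],np.sqrt(x[2]+x[0]**2+x[1]**2)
for f,pos,roi in (('w34',[477.7,278.3,227.2],(225,185,350,300)),('w31',[482.4,99.5,145.8],(150,0,360,116)),('w30',[497.4,185.6,148.4],(180,96,330,215))):
    ss=S(pos);im=cv2.imread(f'pics/{f}.png');g=im.max(2).astype(int);sat=g-im.min(2)
    c0=proj('wrist',[499,198.5,85],ss);E=[];I=[]
    for a in np.linspace(0,2*np.pi,120,endpoint=False):
        # radial scan for the gray ring
        rr=np.arange(20,95,.5);P=c0+np.outer(rr,[np.cos(a),np.sin(a)]);ok=(P[:,0]>roi[0])&(P[:,0]<roi[2])&(P[:,1]>roi[1])&(P[:,1]<roi[3]);P=P[ok]
        if len(P)<20: continue
        v=g[P[:,1].astype(int),P[:,0].astype(int)];sa=sat[P[:,1].astype(int),P[:,0].astype(int)]
        ring=np.where((v>75)&(v<225)&(sa<30))[0]
        if len(ring)<4: continue
        k=ring[0];e=k
        while e+1<len(v) and v[e+1]>75: e+=1
        w=(e-k)*.5
        if 2<w<16 and e+3<len(v): I.append(P[k]);E.append(P[e])
    for nm,L,z in (('inner',I,82),('outer',E,82),('outer95',E,95)):
        if len(L)>15:
            W=np.array([ray('wrist',q,z,ss)[:2] for q in L])
            for _ in range(4):
                c,r=circ(W);d=abs(np.hypot(*(W-c).T)-r);W=W[d<max(1.5,2*np.median(d))]
            print(f,nm,len(W),np.round(c,1),round(r,1))
E
```

```text
far [ 46.3   1.2 -29.7]
L [  5.7 -46.6 -30.2]
R [  5.4  51.4 -29.7]
w34 inner 118 [498.2 197.3] 45.9
w34 outer 119 [498.2 196.6] 52.1
w34 outer95 119 [497.9 202.5] 50.0
w31 inner 56 [497.8 195. ] 45.9
w31 outer 57 [497.8 195.2] 52.3
w31 outer95 57 [497.6 193.5] 49.5
w30 inner 10 [514.4 207.8] 16.0
w30 outer 17 [495.8 155.4] 66.8
w30 outer95 17 [496.5 160.5] 63.3
```

servo_tool(series="1 -3 0.9 0 0; 1 -3.6 0.9 0 0; 1 -3.6 0.9 0 0; 1 -3.6 0.9 0 0; 1 -3 0.9 0 0")

```text
time_s: 49.18
position: [493.4, 208.4, 91.5]
orientation: [0.762, 0.647, -0.002, -0.001]
contact_force: [0.8, -0.0, -0.8]
grip_width: 20.0
grip_force: 58.7
```

servo_tool(series="1 -1.3 0.2 0 0; 1 0 0 0 0; 1 0 0 0 0; 1 0 0 0 0; 1 0 0 0 0")

```text
time_s: 49.6
position: [495.4, 199.3, 93.2]
orientation: [0.762, 0.648, 0.0, -0.0]
contact_force: [0.2, 0.7, -0.8]
grip_width: 19.6
grip_force: 58.7
```

```bash
python3 - <<'E'
from lid import *
from stones import ascii
im,s=snap('wrist','w38.png');s=st();ascii(im,130,290,120,400,6)
E
```

```text
t 49.65 p [495.4 199.4  93.3] x [0.161 0.987 0.   ] z [-0.  0. -1.] yaw 80.7 F [-1.2 -0.4 -1.4] w 20.1 gf 58.7
130 ---:+o=+ooooooooooooooooooooo*WWWWWWWWWWWWW*o+=--=o*WWWWWWWWWWWWWo------:::-:-----:-----------
136 --ooooooooooooooooooooooooWWWWWWWWWW*=-=+oo---=++::::::::-oWWWWWWWWWo------:---::------------:
142 ooooooooooooooooooooooo*WWWWWWWW*ooooooo##########WW##+=::::::=WWWWWWWWo:--::----::::--::----:
148 ooooooooooooooooooooo*WWWWWWWoooooo*Wo+:..............:+o##o-:::-+WWWWWWW+::::--:--::-::-----:
154 ooooooooooooooooooooWWWWWWWooooo+=======....................:o*-:::-WWWWWWW-:----------:--:---
160 ooo=--=---ooooooooWWWWWWWooo++++=========-.......................=---=WWWWWW*----::---:::-::-:
166 ---:-------ooooooWWWWWWWo+=====++++++====+..:......................:---+WWWWWW-----::---------
172 ------------=oooWWWWWW*+===+==========++++++++++......................--+WWWWWW---------:-----
178 :::::--------+oWWWWWo+++=+==================++++++++=...................-=WWWWWW=-:::------:::
184 ::---:::-----oWWWWW+=++++++++++++================+++++:..................:oWWWWW*:-:::--::--:-
[... 983 characters left out ...]
-------
250 +:--:-=oo+ooo++++++++++++++oWWWWoooo*WWWWWWWWWWWWWWWWWWW*ooooWWWWo++++++++++++++-::----:------
256 oo--+oooooooo++++++++++++++WWWW*ooooWWWWWWWWWWWWWWWWWWWWWoooo*WWWW+++++++++++++=-------:::----
262 oooooooooooooo++++++++++++WWWWWW*+++WWWWWWWWWWWWWWWWWWWWW+++*WWWWWW++==-:...+==----:---------:
268 oooooooooooo=:-++++++++WWWWWWWWWWW*+WWWWWWWWWWWWWWWWWWWWW+*WWWWWWWWWWW........:------------:--
274 oooo*WWWWWWWWWW=++++++*WWWWWWWWWWWWWWWWWWWWWWWWWWWWWWWWWWWWWWWWWWWWWWWo.......WWWWWWWWWWo-----
280 *WWWWWWWWWWWWWWo*WWWWWWWWWWWWWWWWWWWWWWWWWWWWWWWWWWWWWWWWWWWWWWWWWWWWWWWWWW*++WWWWW***WWWWWW=:
286 WWWWWWWWWWWWWWWWWWWWWWWWWWWWWWWWWWWWWWWWWWWWWWWWWWWWWWWWWWWWWWWWWWWWWWWWWWWWWWWWWWWWWWWWWWWWWW
```

```bash
cat > fit.py <<'E'
from h import *
from scipy.optimize import least_squares
s=dict(position=[495.4,199.4,93.3],orientation=R.from_matrix(np.column_stack([[.1617,.9868,0],[.9868,-.1617,0],[0,0,-1]])).as_quat())
p=np.array(s['position']);o=R.from_quat(s['orientation']).as_matrix()
def fit(L,z,r):
    W=np.array([(o.T@(ray('wrist',(c,row+.5),z,s)-p))[:2] for row,c in L])
    f=least_squares(lambda q:np.hypot(W[:,0]-q[0],W[:,1]-q[1])-q[2],[0,0,r],loss='soft_l1');print(np.round(f.x,2),'res',np.round(np.std(f.fun),2))
rows=list(range(142,216,6))
rr=[71,72.5,74.5,76.5,78,79,80,81,82,82,82.5,82.8,82.8];rl=[23,21,20,18,17,16,15,14,13.6,13,12.7,12.5,12.4]
fit([(r,120+3*i) for r,i in zip(rows,rr)]+[(r,120+3*i) for r,i in zip(rows,rl)],95,61.5)
fit([(r,120+3*i) for r,i in zip(rows,rr)]+[(r,120+3*i) for r,i in zip(rows,rl)],90,61.5)
rows=list(range(148,216,6))+[226,232,238,244]
lr=[54,61,65.5,68,71,73,74,75.5,76.5,77.5,78.5,79.5,80.5,80.8,80.8,80.8];ll=[37,32,27.5,24.5,22.5,20.3,19,17.8,16,15.5,14.7,14,12.5,12.7,13,13]
L=[(r,120+3*i) for r,i in zip(rows,lr)]+[(r,120+3*i) for r,i in zip(rows,ll)]
fit(L,123,50);fit(L,119,50)
E
python3 fit.py
```

```text
[-1.7   3.6  60.33] res 0.42
[-3.64  3.67 62.06] res 0.43
[-2.38  2.02 49.79] res 0.35
[-4.24  2.04 51.15] res 0.36
```

servo_tool(series="1 0.02 0.16 0.5 0; 1 0 0 1 0; 1 0 0 1 0; 1 0 0 0.5 0; 1 0 0 0 0")

```text
time_s: 50.07
position: [496.3, 198.1, 61.7]
orientation: [0.762, 0.647, -0.001, -0.001]
contact_force: [0.1, 0.9, -1.0]
grip_width: 19.8
grip_force: 58.6
```

servo_tool(series="1 0 0 0.3 0; 1 0 0 0.3 0; 1 0 0 0 0")

```text
time_s: 50.32
position: [497.4, 198.8, 57.9]
orientation: [0.763, 0.647, 0.0, -0.001]
contact_force: [-1.2, 3.2, 2.8]
grip_width: 19.9
grip_force: 59.0
```

servo_tool(series="1 0 0 0.3 0; 1 0 0 0 0; 1 0 0 0 0")

```text
time_s: 50.57
position: [497.9, 198.7, 55.2]
orientation: [0.763, 0.647, 0.001, -0.0]
contact_force: [-0.5, 4.6, 2.3]
grip_width: 19.9
grip_force: 59.5
```

servo_tool(series="1 0 0 0.3 0; 1 0 0 0.2 0; 1 0 0 0 0; 1 0 0 0 0")

```text
time_s: 50.9
position: [497.9, 198.7, 50.7]
orientation: [0.763, 0.647, 0.001, -0.0]
contact_force: [-2.1, 3.7, 7.0]
grip_width: 19.5
grip_force: 60.1
```

servo_tool(series="1 0.12 0 0.2 0; 1 0 0 0.2 0; 1 0 0 0 0; 1 0 0 0 0")

```text
time_s: 51.23
position: [497.9, 198.7, 49.5]
orientation: [0.762, 0.647, -0.001, 0.0]
contact_force: [-9.0, -1.5, 25.7]
grip_width: 19.7
grip_force: 61.7
```

servo_tool(series="1 0 0 0.3 0; 1 0 0 0.3 0; 1 0 0 0 0; 1 0 0 0 0")

```text
time_s: 51.57
position: [498.0, 198.7, 49.1]
orientation: [0.762, 0.647, -0.002, 0.0]
contact_force: [-21.9, -5.2, 59.5]
grip_width: 19.7
grip_force: 64.8
```

servo_tool(series="1 -0.05 0 -0.4 0; 1 0 0 -0.2 0; 1 0 0 0 0; 0.3 0 0 0 0; -1 0 0 0 0")

```text
time_s: 51.98
position: [497.8, 198.0, 46.0]
orientation: [0.762, 0.647, 0.0, 0.001]
contact_force: [-0.2, -0.4, -0.3]
grip_width: 40.7
grip_force: 0.0
```

servo_tool(series="-1 0 0 0 0; -1 0 0 0 0; -1 0 0 0 0; -1 0 0 0 0; -1 0 0 0 0")

```text
time_s: 52.4
position: [497.1, 198.4, 45.0]
orientation: [0.762, 0.647, -0.0, -0.0]
contact_force: [-0.0, -0.6, -0.8]
grip_width: 85.2
grip_force: 0.0
```

servo_tool(series="-1 0 0 -1 0; -1 0 0 -3 0; -1 0 0 -3 0; -1 -1 0 -3 0; -1 -2 0 0 0")

```text
time_s: 52.82
position: [498.4, 171.7, 153.3]
orientation: [0.762, 0.648, 0.007, 0.003]
contact_force: [1.9, -0.6, 1.6]
grip_width: 85.5
grip_force: 0.0
```

servo_tool(series="-1 -2 0 0 0; -1 -2 0 0 0; -1 0 0 0 0; -1 0 0 0 0")

```text
time_s: 53.15
position: [486.1, 129.1, 146.2]
orientation: [0.763, 0.646, 0.001, 0.0]
contact_force: [-0.0, -0.5, 0.5]
grip_width: 85.3
grip_force: 0.0
```

```bash
python3 - <<'E'
from lid import *
from stones import ascii,stones
im,s=lid('w39.png');ascii(im,20,230,140,370,8)
for n in('scene','side'):
    snap(n,n+'9.png')
    for q,z in(('scoop',12),('mat',3),('lid_knob',100)):
        for b in boxes_of(q,n)[:2]:print(n,q,np.round(b['position']),round(b['confidence'],2),np.round(ray(n,b['position'],z)[:2]))
stones('scene');stones('side')
E
```

```text
t 53.2 p [486.3 129.7 146.1] x [0.164 0.987 0.001] z [ 0.001  0.001 -1.   ] yaw 80.6 F [-0.5  0.4  0.6] w 85.3 gf 0.0
lid_knob [255  94] 0.58 [497. 201.] tool [ 72.9  -1.1 113.2] rgb [234 230 228]
lid [257  95] 0.81 [498. 201.] tool [ 72.6   0.  142.2] rgb [233 230 227]
barrel [237  27] 0.74 [493. 242.] tool [112.3 -11.9  51.3] rgb [231 228 226]
 20 ===============WWWWWWWWWW*++===+o*WWWWWWWWWWo=============
 28 ===+=========WWWWWWWW===:.::::::.:::==oWWWWWWW+===========
 36 ===========oWWWWWW==:::.........::::::.:=WWWWWWW==========
 44 ==========*WWWWW+=.........::........:::::+WWWWWW=========
 52 =========*WWWWW=:..::............::........:*WWWWW========
 60 ========+WWWW*=:::::..................::::...oWWWWW=======
 68 ========WWWWW=:::..........................:::*WWWW+======
 76 =======+WWWW+:::::::::........................:WWWWW======
 84 =======oWWWW=:...::::......:*WWW:..............WWWWW======
 92 =======*WWWW=::.::.......:WW******.............oWWWW======
100 =======+WWWW*++++++++++..+WWW****W.............+WWWW======
108 =======+WWWW*++++++++++=:.oWWWW*W-.............WWWW*===
[... 669 characters left out ...]
+==========================
204 ============oo****o*o**o****oo+===========================
212 ==========o***o***oo********+=============================
220 ====+oo**oooo*ooo**o****+=================================
228 *oo****oo**=o=============================================
scene scoop [176. 162.] 0.8 [ 541. -387.]
scene scoop [126. 137.] 0.8 [ 510. -608.]
scene mat [176. 172.] 0.8 [ 574. -370.]
scene lid_knob [440. 237.] 0.83 [544. 517.]
scene lid_knob [171. 155.] 0.66 [ 577. -371.]
side scoop [290. 287.] 0.62 [ 533. -399.]
side scoop [197. 161.] 0.33 [501. 289.]
side mat [278. 290.] 0.74 [ 502. -388.]
side lid_knob [172. 136.] 0.68 [438. 380.]
side lid_knob [204. 161.] 0.6 [496. 168.]
```

```bash
python3 -c "
from h import *
st();print(close_job())"
```

```text
t 53.85 p [485.9 129.6 145.4] x [ 0.163  0.987 -0.   ] z [-0. -0. -1.] yaw 80.6 F [ 0.2  0.1 -0.1] w 85.5 gf 0.0
the job is handed in; nothing more can be done
None
```

I scooped all eight stones into the barrel, stood the scoop back on the mat and pressed the lid down to a hard stop, then handed the job in at about 54 s; no verdict was returned.

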